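# Tin pyramid between two straightedges on the tea shelf

### The arm

A 6-joint arm with a two-finger parallel gripper is mounted at the origin on the work surface. World frame = base frame: x ahead of the robot, y to its left, z up, the work surface at z = 0. Lengths are in m, angles in degrees, forces in N, time in s.
With the tool pointing down it reaches from about 0.4 to 0.825 m from the base axis. Payload 7 kg.
Tool frame: the origin (TCP) lies between the finger pads; the fingertips stand 22 mm ahead of it and the grasp point (between the pads) lies 3 mm ahead of it; z points along the fingers, y is the line along which they close (so a half turn about z gives the same grasp; the last joint's range is limited). The gripper opens to 88 mm and grips with 3 to 60 N. Pads are 19 mm wide; open, the fingers measure 130 mm over their backs; the gripper's body (78 mm by 193 mm) begins 47 mm behind the grasp point.
Start: joints at [-59.811, 20.546, 0.682, 0, -70.136, -16.507], TCP at [0.16, -0.656, 0.249] pointing down, gripper open.
Joint ranges: [-176.03, 176.03], [-82.01, 121.73], [-58.28, 71.71], [-173.87, 95.51], [-174.79, -0.11], [-173.66, 173.66]. Speed limits (degrees/s): [136.94, 136.94, 172.46, 180, 180, 180].

### API

Orientations are given as [roll, pitch, yaw] about the fixed x, y, z axes, in that order (R = Rz(yaw) Ry(pitch) Rx(roll)).
In Python, from plant import r, vision gives the robot as it stands.
- The arm moves only by the shell command python3 -m pendant 'ROWS' [FORCE]. ROWS is JSON, a list that holds one entry, the list of rows, each a list of 7 numbers: the shift along the tool's x, y, z scaled (see below), then the turn, a rotation vector about the tool's x, y, z scaled (see below), then the opening, from -1 (shut) to 1 (fully open). In form: [[[x, y, z, wx, wy, wz, fingers], ...]]. A call has exactly 8 rows; each row shifts and turns the commanded pose from where the row before left it, along the tool's axes as they then stand; what a row does not reach is not made up. The controller multiplies each number of a shift by 20 mm and each number of a turn by 4 degrees. A row lasts 1/10 s, in which the tool goes at most 50 mm and 8.59 degrees, less where a joint would pass 70% of its speed; a pose out of reach is approached as far as the arm can. A call with a number of a shift or a turn outside -1 to 1 is refused whole. A call with a gripper value outside its range is refused whole. The fingers move at their own pace and stop on an object; FORCE is the grip in N (left out, the last holds). Time passes only in rows, so rows that do not move let the fingers close, or fill a call up. It gives the time, the measured TCP pose, the force, the opening and the grip force at its end, in the units of the state.
- r.get_state(): the state, without advancing time (a new reading comes with each control period).
- vision.capture(name): name is "scene" or "top" or "wrist"; returns a dict with "frame" (480x640x3 uint8, blue, green, red), "depth" (480x640 float32, m along the optical axis (not along the pixel's ray), 0 where there is no reading), "camera_matrix" (3x3 intrinsics, pixels), "extrinsics" (4x4, takes a point from world to camera coordinates); the wrist camera has in their place "hand_eye" (4x4, takes a point from camera to tool coordinates, whose origin is the TCP and whose axes are the flange's). Camera axes: x right, y up, looking along -z (the intrinsics and any distortion apply to the point x, -y, -z); pixel columns grow to the right and rows downward; lengths in m; the calibration is good to about 2 mm. A picture is of the moment at which its call begins: read the wrist's pose just before it.
- r.close_job(): hands the job in; it is judged then, once.
The state is a dict: "time_s": time; "joints": joint angles; "qd": joint speeds; "joint_torque": joint torques, N m; "tcp_pos": TCP position; "eef_rot": TCP orientation; "contact_force": force on the tool from outside, world axes, zero at the start; "moment": the same for the moment, N m; "gripper_width": finger opening in m; "gripper_force": force on a finger pad.
Only numpy, scipy, OpenCV 4.12 (cv2) and the standard library are available. Lean on these libraries where they do the work, as an engineer would, in place of code of your own. Each camera call takes 0.05 s, during which the arm holds its last target. There are 200 camera calls.

### The job

Set up the matcha tin display. First, while no tin is on the dark stand yet, lay the two aluminium straightedges on the shelf flush against the stand's two long edges, one in front and one behind, their ends even with the stand's ends, so that they make a lip on either side, and let go of them. Then build all the tins into an upright pyramid on the stand: three on the round inlays, and every remaining tin saddled squarely over the gap between two tins of the row below; leave the straightedges flush and everything else on the shelf where it is.

Things in the scene. Friction and masses are not known exactly. Their poses are not given: they have to be found in the camera images.
- stand: Fixed dark wooden display stand, a low flat board 170 mm deep (its x), 230 mm long (its y), 16 mm high. Origin: centre of its underside. Its two long edges are the upright faces at x = -85 mm (front, towards the robot) and x = +85 mm (back) in its frame. Its top carries a row of three pale round inlays ringed with brass, 58 mm across, 62 mm apart along y, at x = 0.
- bar_a: Loose aluminium straightedge, 32 mm wide (its x), 230 mm long (its y), 22 mm high, with black graduation marks, and a wooden grip fin on the middle of its top: 14 mm thick (x), 70 mm long (y), from 22 to 66 mm above the underside. 0.35 kg, symmetric. Origin: centre of its underside. Flush against a long edge of the stand its centre lies 101 mm from the stand's centre.
- bar_b: Loose aluminium straightedge, 32 mm wide (its x), 230 mm long (its y), 22 mm high, with black graduation marks, and a wooden grip fin on the middle of its top: 14 mm thick (x), 70 mm long (y), from 22 to 66 mm above the underside. 0.35 kg, symmetric. Origin: centre of its underside. Flush against a long edge of the stand its centre lies 101 mm from the stand's centre.
- tin0: Loose squat matcha tin, a plain closed cylinder 58 mm in diameter, 40 mm high, about 90 g, red with a pale paper band and silver lid; all tins are alike but for colour. Origin: centre of its underside, z along its axis. It stands upright at the start; it may be absent (None).
- tin1: Loose squat matcha tin, a plain closed cylinder 58 mm in diameter, 40 mm high, about 90 g, green with a pale paper band and silver lid; all tins are alike but for colour. Origin: centre of its underside, z along its axis. It stands upright at the start; it may be absent (None).
- tin2: Loose squat matcha tin, a plain closed cylinder 58 mm in diameter, 40 mm high, about 90 g, blue with a pale paper band and silver lid; all tins are alike but for colour. Origin: centre of its underside, z along its axis. It stands upright at the start; it may be absent (None).
- tin3: Loose squat matcha tin, a plain closed cylinder 58 mm in diameter, 40 mm high, about 90 g, yellow with a pale paper band and silver lid; all tins are alike but for colour. Origin: centre of its underside, z along its axis. It stands upright at the start; it may be absent (None).
- tin4: Loose squat matcha tin, a plain closed cylinder 58 mm in diameter, 40 mm high, about 90 g, red with a pale paper band and silver lid; all tins are alike but for colour. Origin: centre of its underside, z along its axis. It stands upright at the start; it may be absent (None).
- tin5: Loose squat matcha tin, a plain closed cylinder 58 mm in diameter, 40 mm high, about 90 g, green with a pale paper band and silver lid; all tins are alike but for colour. Origin: centre of its underside, z along its axis. It stands upright at the start; it may be absent (None).
- spot_left (a point): Fixed on the stand: left (+y) inlay, on the stand's top: a bottom-row tin's underside centre goes here.
- spot_mid (a point): Fixed on the stand: middle inlay, likewise.
- spot_right (a point): Fixed on the stand: right (-y) inlay, likewise.
- gap_left (a point): Fixed on the stand: point midway between spot_left and spot_mid, 40 mm above them (the tops of the bottom row): where the underside centre of a second-row tin goes.
- gap_right (a point): Fixed on the stand: likewise between spot_mid and spot_right.
- apex (a point): Fixed on the stand: point above spot_mid, 80 mm above it: where the underside centre of the topmost tin goes.
- bowl: Green Oribe tea bowl, 116 mm across, 75 mm high. Loose bystander, to be left alone. Origin: centre of its underside.
- tea_scoop: Silver tea scoop, 180 mm long along its x, 9 mm high. Loose bystander, to be left alone. Origin: centre of its underside.
- whisk: Bamboo whisk on a white ceramic holder, 58 mm across, 105 mm high. Loose bystander, to be left alone. Origin: centre of its underside.
- incense_box: Round blue incense box, 64 mm across, 32 mm high. Loose bystander, to be left alone. Origin: centre of its underside.

How it is judged:
By the outcome, as a careful person would: the job done as asked, in the order asked, and still so for the second after the job is handed in, with the robot touching nothing.
Of tin0, tin1, tin2, tin3, tin4, tin5 only 4 to 6 are there at a start; the rules pass over those that are not, and their reading is None.
At some moment in a run one of bar_a, bar_b may be knocked a few centimetres aside while the robot is not near it.
Once in a run the grip may slacken for a moment while it holds something.
It also fails if it takes over 210 s, if anything falls off the work surface, if the arm or the gripper's body presses on something with over 40 N, if the wrist force passes 120 N, or if a joint passes its speed limit or range.

## Working session

There is one attempt and no reset: what is moved stays moved. The work goes in short steps, Python scripts to look and compute and a shell command to move; the robot and the scene stay as the last step left them, time stands still between calls to the robot, and variables do not carry over. Pictures are saved under pics/ and viewed, at most 14 in all, crops included, and the job is handed in when it is done.

```bash
ls; mkdir -p pics
python3 - <<'E'
from plant import r, vision
import cv2, numpy as np
s=r.get_state(); print({k:np.round(v,3).tolist() for k,v in s.items()})
for n in ("scene","top"):
    c=vision.capture(n); cv2.imwrite(f"pics/{n}0.png",c["frame"]); np.savez(f"pics/{n}0.npz",**c)
    print(n,c["camera_matrix"].tolist(),np.round(c["extrinsics"],3).tolist(),[k for k in c])
E
```

```text
pics
{'time_s': 0.0, 'joints': [-59.81, 20.593, 0.633, -0.02, -70.134, -16.507], 'qd': [-0.032, -0.043, 0.047, -0.018, -0.008, -0.042], 'joint_torque': [-0.0, -58.271, 29.305, 6.997, 0.007, -0.0], 'tcp_pos': [0.16, -0.655, 0.248], 'eef_rot': [179.905, -0.008, -166.323], 'contact_force': [0.162, -0.18, -0.171], 'moment': [0.002, 0.024, 0.0], 'gripper_force': 0.0, 'gripper_width': 0.088}
scene [[495.508688871475, 0.0, 325.9595673285406], [0.0, 495.508688871475, 240.96833051560594], [0.0, 0.0, 1.0]] [[0.072, 0.997, -0.007, -0.034], [-0.766, 0.06, 0.64, 0.347], [0.639, -0.041, 0.768, -1.932], [0.0, 0.0, 0.0, 1.0]] ['frame', 'depth', 'camera_matrix', 'extrinsics']
top [[484.474886869357, 0.0, 322.0118269299482], [0.0, 484.474886869357, 240.995653884742], [0.0, 0.0, 1.0]] [[0.023, -1.0, -0.004, 0.004], [0.989, 0.023, 0.143, -0.519], [-0.143, -0.007, 0.99, -1.232], [0.0, 0.0, 0.0, 1.0]] ['frame', 'depth', 'camera_matrix', 'extrinsics']
```

View pics/top0.png

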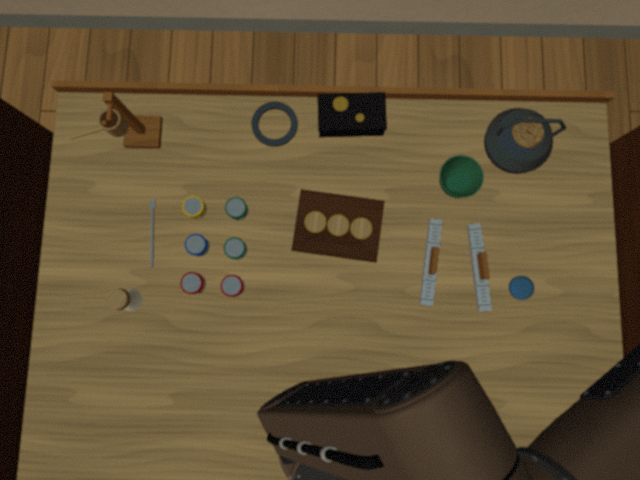

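View pics/scene0.png

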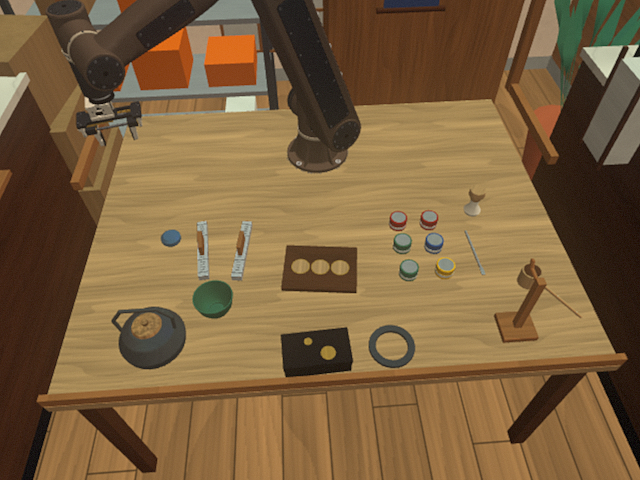

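```bash
cat > h.py <<'E'
from plant import r, vision
import cv2, numpy as np
from scipy.spatial.transform import Rotation as Rot
from scipy import ndimage
def tcp():
    s=r.get_state(); T=np.eye(4); T[:3,:3]=Rot.from_euler('xyz',s['eef_rot'],degrees=True).as_matrix(); T[:3,3]=s['tcp_pos']; return T
def cap(n,save=None):
    T=tcp() if n=='wrist' else None
    c=vision.capture(n)
    c['cw']=T@c['hand_eye'] if n=='wrist' else np.linalg.inv(c['extrinsics'])
    if save: cv2.imwrite('pics/'+save+'.png',c['frame'])
    return c
def cloud(c):
    K=c['camera_matrix']; d=c['depth'].astype(float); v,u=np.mgrid[:480,:640]
    P=np.stack([(u-K[0,2])/K[0,0]*d,-(v-K[1,2])/K[1,1]*d,-d],-1)
    W=P@c['cw'][:3,:3].T+c['cw'][:3,3]; W[d==0]=np.nan; return W
def onplane(c,u,v,z):
    K=c['camera_matrix']; R=c['cw'][:3,:3]; o=c['cw'][:3,3]
    q=np.stack([(np.asarray(u)-K[0,2])/K[0,0],-(np.asarray(v)-K[1,2])/K[1,1],-np.ones(np.shape(u))],-1)@R.T
    return o+q*((z-o[2])/q[...,2])[...,None]
def blobs(m,lo):
    l,n=ndimage.label(m); return [np.argwhere(l==i+1) for i in range(n) if (l==i+1).sum()>=lo]
def report(c,zoff=0,box=(0.3,0.8,-0.6,0.6)):
    W=cloud(c); W[...,2]-=zoff; z=W[...,2]
    ok=(W[...,0]>box[0])&(W[...,0]<box[1])&(W[...,1]>box[2])&(W[...,1]<box[3])
    for b in blobs(ok&(z>.006),25):
        p=W[b[:,0],b[:,1]]; h=np.percentile(p[:,2],95)
        (x,y),(w,l),a=cv2.minAreaRect((p[:,:2]*1000).astype(np.float32))
        col=c['frame'][b[:,0],b[:,1]].mean(0).astype(int)
        print('c(%.1f %.1f) size %.0fx%.0f ang %.1f h95 %.1f n%d pix(%d,%d) bgr %s'%(x,y,w,l,a,h*1000,len(b),b[:,1].mean(),b[:,0].mean(),col))
E
python3 - <<'E'
from h import *
for n in ('top','scene'):
    c=dict(np.load(f'pics/{n}0.npz')); c['cw']=np.linalg.inv(c['extrinsics'])
    W=cloud(c); m=(abs(W[...,0]-.5)<.2)&(abs(W[...,1])<.4); z0=np.nanmedian(W[m][:,2]); print(n,'table z',z0,np.nanstd(W[m][:,2][abs(W[m][:,2]-z0)<.006]))
    report(c,z0)
E
```

```text
top table z 0.0006811218683807629 0.0024136681773931383
c(781.6 541.5) size 104x54 ang 67.9 h95 224.1 n649 pix(112,122) bgr [33 58 78]
c(755.8 -498.9) size 88x174 ang 0.0 h95 177.4 n2610 pix(521,147) bgr [46 54 55]
c(786.4 518.5) size 27x101 ang 0.4 h95 22.8 n378 pix(141,141) bgr [32 64 92]
c(793.5 153.2) size 12x75 ang 0.9 h95 15.1 n97 pix(273,142) bgr [50 50 45]
c(694.1 -341.8) size 114x114 ang 82.5 h95 74.5 n1319 pix(462,174) bgr [44 66 36]
c(568.7 -25.7) size 232x171 ang 83.2 h95 19.2 n5357 pix(338,224) bgr [30 50 70]
c(605.6 358.4) size 56x58 ang 56.6 h95 43.0 n440 pix(194,206) bgr [ 77 105 109]
c(605.2 245.7) size 58x57 ang 47.8 h95 43.3 n428 pix(236,207) bgr [87 95 83]
c(475.6 -274.3) size 34x230 ang 83.1 h95 65.1 n1145 pix(431,261) bgr [101 109 109]
c(465.0 -401.7) size 230x35 ang 6.0 h95 64.8 n1266 pix(479,266) bgr [ 98 107 108]
c(504.4 345.9) size 58x57 ang 74.1 h95 43.0 n451 pix(196,244) bgr [97 91 81]
c(496.7 243.1) size 56x57 ang 3.0 h95 43.1 n429 pix(235,247) bgr [90 97 85]
c(404.6 350.6) size 58x56 ang 53.4 h95 43.2 n453 pix(192,282) bgr [81 85 97]
c(398.9 245.8) size 
[... 1096 characters left out ...]
size 58x59 ang 31.1 h95 43.0 n340 pix(444,266) bgr [ 87 133 149]
c(772.8 517.4) size 50x55 ang 51.5 h95 228.9 n470 pix(528,273) bgr [ 50  82 111]
c(607.7 244.7) size 60x58 ang 18.0 h95 42.8 n337 pix(407,269) bgr [ 99 117 108]
c(694.8 -343.0) size 115x114 ang 22.3 h95 74.2 n1099 pix(211,297) bgr [57 84 64]
c(780.9 586.2) size 26x8 ang 87.8 h95 140.7 n28 pix(547,288) bgr [ 69 112 146]
c(766.2 -466.0) size 78x99 ang 7.4 h95 173.8 n231 pix(172,317) bgr [63 76 81]
c(775.7 -503.6) size 130x49 ang 89.6 h95 137.4 n450 pix(146,318) bgr [ 65  90 107]
c(786.7 499.4) size 26x64 ang 0.1 h95 22.2 n154 pix(504,314) bgr [ 50  90 127]
c(793.9 154.3) size 12x70 ang 0.7 h95 14.4 n60 pix(387,326) bgr [72 88 94]
```

```bash
cat >> h.py <<'E'
def to(x,y,z,yaw):
    """mm/deg target -> turn about tool axes (units), shift in tool axes (units) now and after turn"""
    T=tcp(); R=T[:3,:3]; G=Rot.from_euler('xyz',[180,0,yaw],degrees=True).as_matrix()
    w=np.degrees(Rot.from_matrix(R.T@G).as_rotvec()); d=np.array([x,y,z])/1000-T[:3,3]
    print('turn u',np.round(w/4,2),'| shift now u',np.round(R.T@d/.02,2),'| after turn u',np.round(G.T@d/.02,2))
E
python3 -c "
from h import *
to(475,-274,160,173.1)"
```

```text
turn u [ 0.02 -0.01  5.14] | shift now u [-19.84  14.8    4.41] | after turn u [-13.37  20.83   4.39]
```

```bash
python3 -m pendant '[[[0,0,0.3,0,0,0.64,1],[0,0,0.3,0,0,0.64,1],[0,0,0.3,0,0,0.64,1],[0,0,0.3,0,0,0.64,1],[0,0,0.3,0,0,0.64,1],[0,0,0.3,0,0,0.64,1],[0,0,0.3,0,0,0.64,1],[0,0,0.3,0,0,0.64,1]]]'
python3 -m pendant '[[[-0.56,0.87,0.08,0,0,0,1],[-0.56,0.87,0.08,0,0,0,1],[-0.56,0.87,0.08,0,0,0,1],[-0.56,0.87,0.08,0,0,0,1],[-0.56,0.87,0.08,0,0,0,1],[-0.56,0.87,0.08,0,0,0,1],[-0.56,0.87,0.08,0,0,0,1],[-0.56,0.87,0.08,0,0,0,1]]]'
python3 -m pendant '[[[-0.56,0.87,0.08,0,0,0,1],[-0.56,0.87,0.08,0,0,0,1],[-0.56,0.87,0.08,0,0,0,1],[-0.56,0.87,0.08,0,0,0,1],[-0.56,0.87,0.08,0,0,0,1],[-0.56,0.87,0.08,0,0,0,1],[-0.56,0.87,0.08,0,0,0,1],[-0.56,0.87,0.08,0,0,0,1]]]'
python3 -m pendant '[[[-0.56,0.87,0.08,0,0,0,1],[-0.56,0.87,0.08,0,0,0,1],[-0.56,0.87,0.08,0,0,0,1],[-0.56,0.87,0.08,0,0,0,1],[-0.56,0.87,0.08,0,0,0,1],[-0.56,0.87,0.08,0,0,0,1],[-0.56,0.87,0.08,0,0,0,1],[-0.56,0.87,0.08,0,0,0,1]]]'
python3 - <<'E'
from h import *
c=cap('wrist','w1'); W=cloud(c); print(c['camera_matrix'].tolist(),np.round(c['hand_eye'],3).tolist()); print(r.get_state()['time_s'])
m=abs(W[...,2])<.006; print(np.nanmedian(W[m][:,2])); report(c,np.nanmedian(W[m][:,2]))
report(cap('top'))
to(475,-274,53,173.1)
E
```

```text
time_s: 0.9
tcp_pos: [0.1596, -0.6555, 0.1998]
eef_rot: [179.9, -0.0, 173.1]
contact_force: [-0.1, -0.1, 0.3]
gripper_width: 0.0876
gripper_force: 0.0
time_s: 1.7
tcp_pos: [0.2654, -0.5273, 0.1873]
eef_rot: [180.0, -0.0, 173.2]
contact_force: [1.0, -0.1, 0.1]
gripper_width: 0.0873
gripper_force: 0.0
time_s: 2.5
tcp_pos: [0.3708, -0.3998, 0.1746]
eef_rot: [180.0, -0.0, 173.2]
contact_force: [-0.7, 0.2, -0.8]
gripper_width: 0.0877
gripper_force: 0.0
time_s: 3.3
tcp_pos: [0.4762, -0.2722, 0.1618]
eef_rot: [180.0, -0.0, 173.2]
contact_force: [-0.3, 1.0, 0.3]
gripper_width: 0.0877
gripper_force: 0.0
[[397.27836759575496, 0.0, 325.8888953026807], [0.0, 397.27836759575496, 240.97959523026788], [0.0, 0.0, 1.0]] [[0.001, 0.968, 0.252, 0.067], [1.0, -0.0, -0.001, 0.001], [-0.0, 0.252, -0.968, -0.136], [0.0, 0.0, 0.0, 1.0]]
3.35
-9.675028061753577e-05
c(477.4 -237.9) size 401x230 ang 85.1 h95 253.8 n149588 pix(315,339) bgr [63 73 80]
c(416.9 -486.7) size 22x60 ang 77.5 h95 29.3 n2135 pix(13,186) bgr [102  85  60]
c(781.2 541.0) size 105x53 ang 67.9 h95 226.9 n653 pix(112,122) bgr [37 63 85]
c(7
[... 503 characters left out ...]
ng 3.3 h95 11.7 n42 pix(152,207) bgr [104 109 105]
c(505.0 345.3) size 57x59 ang 53.1 h95 43.7 n448 pix(196,244) bgr [106  99  88]
c(496.6 243.3) size 56x58 ang 1.4 h95 43.8 n429 pix(235,247) bgr [ 98 105  92]
c(481.7 469.5) size 36x6 ang 3.8 h95 12.4 n28 pix(152,252) bgr [ 94 103 104]
c(403.9 350.4) size 58x58 ang 46.2 h95 44.1 n457 pix(192,282) bgr [ 88  92 106]
c(398.8 246.1) size 57x57 ang 1.3 h95 43.3 n439 pix(232,284) bgr [ 93  96 109]
c(412.6 -508.0) size 63x62 ang 78.1 h95 34.7 n503 pix(521,286) bgr [96 81 54]
c(356.7 511.4) size 52x56 ang 74.0 h95 107.9 n662 pix(124,298) bgr [ 73 101 115]
turn u [ 0.   -0.01  0.05] | shift now u [ 0.08 -0.13  5.43] | after turn u [ 0.09 -0.13  5.43]
```

View pics/w1.png

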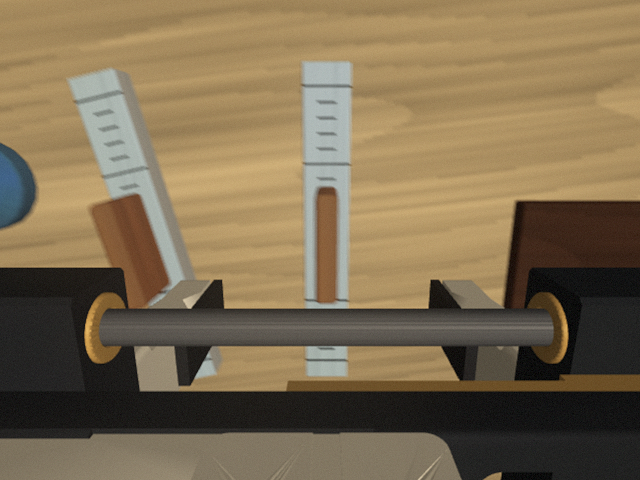

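```bash
python3 -m pendant '[[[0.09,-0.13,0.7,0,0,0,1],[0,0,0.8,0,0,0,0.6],[0,0,0.8,0,0,0,0.3],[0,0,0.8,0,0,0,0.2],[0,0,0.8,0,0,0,0.2],[0,0,0.8,0,0,0,0.2],[0,0,0.73,0,0,0,0.2],[0,0,0,0,0,0,0.2]]]'
python3 -m pendant '[[[0,0,0,0,0,0,-1],[0,0,0,0,0,0,-1],[0,0,0,0,0,0,-1],[0,0,0,0,0,0,-1],[0,0,0,0,0,0,-1],[0,0,0,0,0,0,-1],[0,0,0,0,0,0,-1],[0,0,0,0,0,0,-1]]]' 40
python3 - <<'E'
from h import *
# stand from inlays (plane z=.016) and outline, first images
for n in ('top','scene'):
    c=dict(np.load(f'pics/{n}0.npz')); c['cw']=np.linalg.inv(c['extrinsics'])
    u0,u1,v0,v1=(290,388,186,264) if n=='top' else (280,362,243,295)
    g=cv2.cvtColor(c['frame'],cv2.COLOR_BGR2HSV)[...,2].copy()
    sub=g[v0:v1,u0:u1]; f=c['frame'][v0:v1,u0:u1]
    dark=(c['frame'][...,2]<130); W=cloud(c)
    st=[b for b in blobs((W[...,2]>.009)&(abs(W[...,0]-.567)<.13)&(abs(W[...,1]+.026)<.14),500)][0]
    mk=np.zeros((480,640),np.uint8); mk[st[:,0],st[:,1]]=1
    t=cv2.threshold(g[mk>0].reshape(-1,1),0,255,cv2.THRESH_OTSU)[0]
    C=[]
    for b in blobs((g>t)&(cv2.erode(mk,np.ones((5,5)))>0),60):
        C.append(onplane(c,b[:,1].mean(),b[:,0].mean(),.016)[:2]*1000); 
    C=np.array(C); C=C[np.argsort(C[:,1])]
    d=C[-1]-C[0]; print(n,np.round(C,1).tolist(),'mean',C.mean(0).round(1),'ydir',np.degrees(np.arctan2(d[1],d[0])),np.linalg.norm(d))
E
```

```text
time_s: 4.2
tcp_pos: [0.472, -0.2753, 0.0516]
eef_rot: [180.0, -0.2, 173.2]
contact_force: [0.3, 0.9, -0.3]
gripper_width: 0.0529
gripper_force: 0.0
time_s: 5.0
tcp_pos: [0.4739, -0.2753, 0.0537]
eef_rot: [180.0, 0.0, 173.2]
contact_force: [-0.2, 1.9, 2.9]
gripper_width: 0.0135
gripper_force: 40.0
top [[565.1, -26.8]] mean [565.1 -26.8] ydir 0.0 0.0
scene [[562.5, -85.8], [569.1, -26.4], [578.4, 35.0]] mean [570.  -25.7] ydir 82.50266297991118 121.79627118315373
```

```bash
python3 -m pendant '[[[0,0,-0.7,0,0,0,-1],[0,0,-0.7,0,0,0,-1],[0,0,-0.7,0,0,-0.9,-1],[0,0,-0.7,0,0,-0.9,-1],[0,0,-0.7,0,0,-0.9,-1],[0,0,-0.7,0,0,-0.9,-1],[0,0,-0.4,0,0,-0.9,-1],[0,0,-0.4,0,0,-0.9,-1]]]'
python3 -m pendant '[[[0,0,0,0,0,-1,-1],[0,0,0,0,0,-1,-1],[0,0,0,0,0,-1,-1],[0,0,0,0,0,-1,-1],[0,0,0,0,0,-1,-1],[0,0,0,0,0,-1,-1],[0,0,0,0,0,-1,-1],[0,0,0,0,0,-1,-1]]]'
python3 -m pendant '[[[0,0,0,0,0,-1,-1],[0,0,0,0,0,-1,-1],[0,0,0,0,0,-1,-1],[0,0,0,0,0,-1,-1],[0,0,0,0,0,-1,-1],[0,0,0,0,0,-1,-1],[0,0,0,0,0,-1,-1],[0,0,0,0,0,-1,-1]]]'
python3 - <<'E'
from h import *
c=dict(np.load('pics/top0.npz')); c['cw']=np.linalg.inv(c['extrinsics'])
cv2.imwrite('pics/stand_top.png',cv2.resize(c['frame'][180:272,280:400],None,fx=5,fy=5,interpolation=cv2.INTER_CUBIC))
c=cap('wrist','w2')
to(668,-38,140,-96.8)
E
```

```text
time_s: 5.8
tcp_pos: [0.4734, -0.2752, 0.1535]
eef_rot: [180.0, -0.0, -165.1]
contact_force: [-0.0, 0.3, -3.4]
gripper_width: 0.0139
gripper_force: 40.0
time_s: 6.6
tcp_pos: [0.4733, -0.2752, 0.1528]
eef_rot: [179.9, -0.0, -133.1]
contact_force: [0.3, -0.5, -3.0]
gripper_width: 0.0139
gripper_force: 40.0
time_s: 7.4
tcp_pos: [0.4732, -0.2752, 0.1528]
eef_rot: [179.9, 0.0, -101.1]
contact_force: [0.5, 0.2, -3.4]
gripper_width: 0.0138
gripper_force: 40.0
turn u [ 0.02  0.   -1.  ] | shift now u [-13.48  -7.34   0.64] | after turn u [-12.93  -8.26   0.64]
```

View pics/stand_top.png

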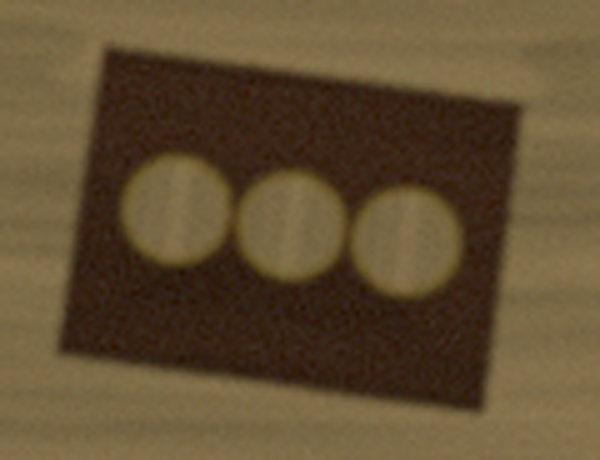

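Run:
```python
from h import *
c=dict(np.load('pics/top0.npz')); c['cw']=np.linalg.inv(c['extrinsics'])
f=lambda P:onplane(c,280+(np.array(P)[:,0]+.5)/5-.5,180+(np.array(P)[:,1]+.5)/5-.5,.0166)[:,:2]*1000
I=f([(176,210),(292,226),(407,242)]); Q=f([(105,48),(522,105),(484,410),(60,352)])
d=I[0]-I[2]; print(I.round(1).tolist(),np.degrees(np.arctan2(d[1],d[0])),np.linalg.norm(d)); print(Q.round(1).tolist(),Q.mean(0))
for a,b in((1,0),(2,3)): e=Q[b]-Q[a]; print(np.degrees(np.arctan2(e[1],e[0])),np.linalg.norm(e))
for a,b in((3,0),(2,1)): e=Q[b]-Q[a]; print(np.degrees(np.arctan2(e[1],e[0])),np.linalg.norm(e))
```

```text
[[574.0, 36.4], [566.7, -25.9], [559.4, -87.5]] 83.28666655846145 124.72011132802584
[[662.2, 77.0], [635.7, -148.5], [470.2, -129.3], [496.0, 96.0]] [566.02479579 -26.20278004]
83.30547908211211 227.11493716163488
83.47334556206175 226.76499577495113
-6.517186187739664 167.27265571687553
-6.6371569095254985 166.60755772696632
```

View pics/w2.png

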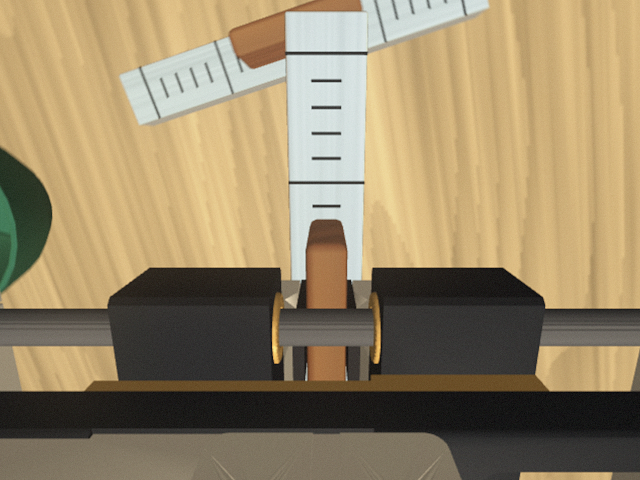

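Run:
```python
from h import *
c=vision.capture('wrist'); c['cw']=c['hand_eye']
print((onplane(c,[287,366,326],[12,12,220],.0317)*1000).round(1).tolist())
to(679.7,-39.2,153,-96.7)
```

```text
[[112.5, -14.9, 31.7], [112.5, 15.1, 31.7], [32.1, -0.1, 31.7]]
turn u [ 0.02  0.   -1.11] | shift now u [-1.357e+01 -7.840e+00 -1.000e-02] | after turn u [-12.92  -8.87  -0.  ]
```

```bash
python3 -m pendant '[[[0,0,0,0,0,-0.56,-1],[0,0,0,0,0,-0.55,-1],[-0.92,-0.63,0,0,0,0,-1],[-0.92,-0.63,0,0,0,0,-1],[-0.92,-0.63,0,0,0,0,-1],[-0.92,-0.63,0,0,0,0,-1],[-0.92,-0.63,0,0,0,0,-1],[-0.92,-0.63,0,0,0,0,-1]]]'
python3 -m pendant '[[[-0.92,-0.63,0,0,0,0,-1],[-0.92,-0.63,0,0,0,0,-1],[-0.92,-0.63,0,0,0,0,-1],[-0.92,-0.63,0,0,0,0,-1],[-0.92,-0.63,0,0,0,0,-1],[-0.92,-0.63,0,0,0,0,-1],[-0.92,-0.63,0,0,0,0,-1],[-0.92,-0.65,0,0,0,0,-1]]]'
python3 -m pendant '[[[0,0,0.7,0,0,0,-1],[0,0,0.7,0,0,0,-1],[0,0,0.7,0,0,0,-1],[0,0,0.7,0,0,0,-1],[0,0,0.7,0,0,0,-1],[0,0,0.6,0,0,0,-1],[0,0,0.3,0,0,0,-1],[0,0,0,0,0,0,-1]]]'
python3 - <<'E'
from h import *
to(679.7,-39.2,55,-96.7)
c=cap('wrist','w3'); report(cap('top'),box=(.4,.8,-.25,.15))
E
```

```text
time_s: 8.3
tcp_pos: [0.5621, -0.1739, 0.1531]
eef_rot: [179.9, 0.0, -96.9]
contact_force: [0.1, -0.2, -3.1]
gripper_width: 0.014
gripper_force: 4.0
time_s: 9.1
tcp_pos: [0.6809, -0.0388, 0.1534]
eef_rot: [180.0, -0.0, -96.8]
contact_force: [-0.3, -0.7, -3.0]
gripper_width: 0.0134
gripper_force: 40.0
time_s: 9.9
tcp_pos: [0.6791, -0.0406, 0.0643]
eef_rot: [179.9, -0.0, -96.8]
contact_force: [0.0, -0.3, -3.7]
gripper_width: 0.0138
gripper_force: 40.0
turn u [ 0.03 -0.01 -0.02] | shift now u [-0.07 -0.02  0.47] | after turn u [-0.07 -0.02  0.47]
c(565.8 -1.9) size 304x333 ang 89.6 h95 670.9 n20427 pix(308,185) bgr [43 57 69]
```

View pics/w3.png

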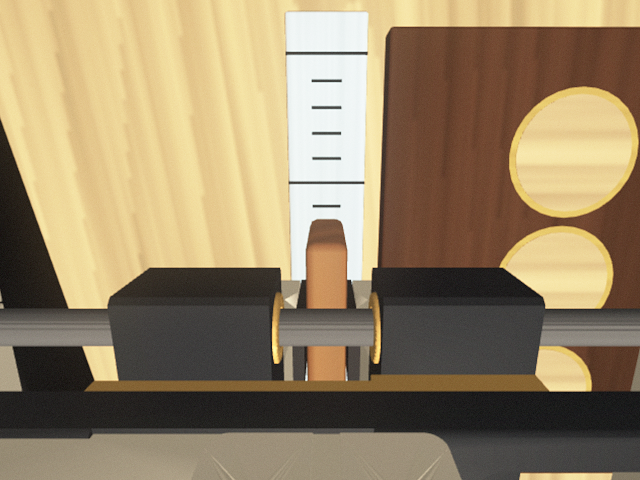

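Run:
```python
from h import *
c=cap('wrist'); T=tcp(); o=T[:3,3]*1000
tx=T[:3,0];ty=T[:3,1]
s=onplane(c,[388,640,379],[28,28,262],.0166)*1000; b=onplane(c,[287,367.],[12,12.],o[2]/1000-.0317)*1000
for p in list(s)+list(b): print(p.round(1),'tool x,y',((p-o)@tx).round(1),((p-o)@ty).round(1))
i=onplane(c,[573.5],[152],.0166)*1000; print(i.round(1))
```

```text
[ 641.2 -147.9   16.6] tool x,y 111.4 26.3
[ 535.3 -135.4   16.6] tool x,y 111.5 133.0
[653.6 -44.8  16.6] tool x,y 7.6 26.1
[ 681.8 -153.8   34.6] tool x,y 112.5 -14.7
[ 651.7 -150.3   34.6] tool x,y 112.6 15.6
[[561.2 -86.9  16.6]]
```

```bash
python3 -m pendant '[[[-0.06,0,0.3,0,0,0,-1],[0,0,0.2,0,0,0,-1],[0,0,0,0,0,0,-1],[0,0.15,0,0,0,0,-1],[0,0.15,0,0,0,0,-1],[0,0.12,0,0,0,0,-1],[0,0,0,0,0,0,-1],[0,0,0,0,0,0,-1]]]'
python3 -m pendant '[[[0,0.03,0,0,0,0,-1],[0,0.03,0,0,0,0,-1],[0,0,0,0,0,0,-1],[0,0,0,0,0,0,-1],[0,0,0,0,0,0,-1],[0,0,0,0,0,0,-1],[0,0,0,0,0,0,-1],[0,0,0,0,0,0,-1]]]'
python3 -c "
from h import *
to(667.8,-37.8,54,-96.7)
cap('wrist','w4')"
```

```text
time_s: 10.85
tcp_pos: [0.6716, -0.0381, 0.0558]
eef_rot: [-180.0, 0.0, -96.8]
contact_force: [-0.4, 0.4, -3.0]
gripper_width: 0.0134
gripper_force: 40.0
time_s: 11.65
tcp_pos: [0.6704, -0.0381, 0.0555]
eef_rot: [180.0, -0.0, -96.8]
contact_force: [0.8, -0.1, -3.5]
gripper_width: 0.0135
gripper_force: 40.0
turn u [ 0.   -0.   -0.02] | shift now u [0.   0.13 0.08] | after turn u [0.   0.13 0.08]
```

```bash
python3 -m pendant '[[[0,0,0.05,0,0,0,-1],[0,0.03,0.03,0,0,0,-1],[0,0.02,0,0,0,0,-1],[0,0,0,0,0,0,-1],[0,0.02,0,0,0,0,-1],[0,0,0,0,0,0,-1],[0,0,0,0,0,0,-1],[0,0,0,0,0,0,-1]]]'
python3 -m pendant '[[[0,0.03,0,0,0,0,-1],[0,0,0,0,0,0,-1],[0,0.03,0,0,0,0,-1],[0,0,0,0,0,0,-1],[0,0,0,0,0,0,-1],[0,0,0,0,0,0,-1],[0,0,0,0,0,0,-1],[0,0,0,0,0,0,-1]]]'
python3 -m pendant '[[[0,0.03,0,0,0,0,-1],[0,0,0,0,0,0,-1],[0,0.03,0,0,0,0,-1],[0,0,0,0,0,0,-1],[0,0,0,0,0,0,-1],[0,0,0,0,0,0,-1],[0,0,0,0,0,0,-1],[0,0,0,0,0,0,-1]]]'
```

```text
time_s: 12.5
tcp_pos: [0.669, -0.0378, 0.054]
eef_rot: [-180.0, 0.0, -96.8]
contact_force: [0.5, 0.4, -3.0]
gripper_width: 0.0139
gripper_force: 40.0
time_s: 13.3
tcp_pos: [0.6684, -0.0377, 0.0542]
eef_rot: [-179.9, 0.0, -96.8]
contact_force: [4.3, -1.0, -5.0]
gripper_width: 0.0138
gripper_force: 40.0
time_s: 14.1
tcp_pos: [0.6682, -0.0377, 0.0543]
eef_rot: [-179.8, 0.0, -96.7]
contact_force: [6.9, -1.9, -7.2]
gripper_width: 0.0136
gripper_force: 40.0
```

```bash
python3 -m pendant '[[[0,0,0.01,0,0,0,-0.5],[0,0,0,0,0,0,-0.4],[0,-0.05,0,0,0,0,-0.2],[0,0,0,0,0,0,0],[0,0,0,0,0,0,0],[0,0,-0.5,0,0,0,0],[0,0,-1,0,0,0,0],[0,0,-1,0,0,0,0]]]'
python3 -m pendant '[[[0,0,-1,0,0,0,0.5],[0,0,-1,0,0,0,0.5],[0,0,0,0,0,0,1],[0,0,0,0,0,0,1],[0,0,0,0,0,0,1],[0,0,0,0,0,0,1],[0,0,0,0,0,0,1],[0,0,0,0,0,0,1]]]'
python3 -c "
from h import *
c=cap('wrist','w5')
report(cap('top'),box=(.3,.8,-.5,-.15))
to(465,-401.7,150,-174)"
```

```text
time_s: 14.9
tcp_pos: [0.6674, -0.0378, 0.1047]
eef_rot: [180.0, -0.0, -96.8]
contact_force: [0.3, 0.1, 0.3]
gripper_width: 0.0436
gripper_force: 0.0
time_s: 15.7
tcp_pos: [0.6674, -0.0377, 0.1432]
eef_rot: [180.0, -0.0, -96.8]
contact_force: [-0.2, -0.5, -0.5]
gripper_width: 0.0873
gripper_force: 0.0
c(756.0 -455.6) size 88x89 ang 0.1 h95 161.8 n1622 pix(509,147) bgr [57 63 62]
c(693.2 -342.0) size 116x112 ang 1.2 h95 75.3 n1327 pix(462,174) bgr [52 76 43]
c(465.2 -403.1) size 230x40 ang 5.6 h95 65.8 n1262 pix(479,266) bgr [110 120 122]
c(411.8 -488.3) size 23x58 ang 89.9 h95 33.6 n206 pix(514,286) bgr [105  85  54]
turn u [ 0.000e+00 -1.000e-02  1.931e+01] | shift now u [19.26  7.91 -0.32] | after turn u [ 11.97 -17.04  -0.33]
```

View pics/w5.png

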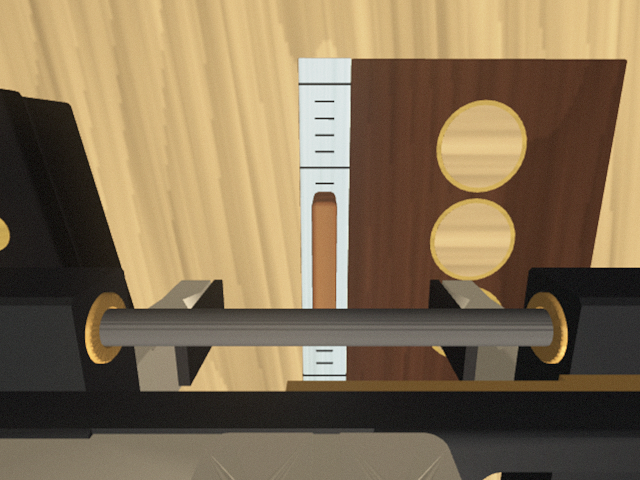

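```bash
python3 -m pendant '[[[0,0,0,0,0,0.97,1],[0,0,0,0,0,0.97,1],[0,0,0,0,0,0.97,1],[0,0,0,0,0,0.97,1],[0,0,0,0,0,0.97,1],[0,0,0,0,0,0.97,1],[0,0,0,0,0,0.97,1],[0,0,0,0,0,0.97,1]]]'
python3 -m pendant '[[[0,0,0,0,0,0.97,1],[0,0,0,0,0,0.97,1],[0,0,0,0,0,0.97,1],[0,0,0,0,0,0.97,1],[0,0,0,0,0,0.97,1],[0,0,0,0,0,0.97,1],[0,0,0,0,0,0.97,1],[0,0,0,0,0,0.97,1]]]'
python3 -m pendant '[[[0,0,0,0,0,0.97,1],[0,0,0,0,0,0.97,1],[0,0,0,0,0,0.97,1],[0,0,0,0,0,0.91,1],[0.6,-0.85,0,0,0,0,1],[0.6,-0.85,0,0,0,0,1],[0.6,-0.85,0,0,0,0,1],[0.6,-0.85,0,0,0,0,1]]]'
python3 -m pendant '[[[0.6,-0.85,0,0,0,0,1],[0.6,-0.85,0,0,0,0,1],[0.6,-0.85,0,0,0,0,1],[0.6,-0.85,0,0,0,0,1],[0.6,-0.85,0,0,0,0,1],[0.6,-0.85,0,0,0,0,1],[0.6,-0.85,0,0,0,0,1],[0.6,-0.85,0,0,0,0,1]]]'
python3 -m pendant '[[[0.6,-0.85,0,0,0,0,1],[0.6,-0.85,0,0,0,0,1],[0.6,-0.85,0,0,0,0,1],[0.6,-0.85,0,0,0,0,1],[0.6,-0.85,0,0,0,0,1],[0.6,-0.85,0,0,0,0,1],[0.6,-0.85,0,0,0,0,1],[0.6,-0.85,0,0,0,0,1]]]'
python3 -c "
from h import *
c=cap('wrist','w6'); W=cloud(c); z=W[...,2]
m=(z>.013)&(z<.03); m[:,:200]=0; m[280:]=0
b=max(blobs(m,100),key=len); p=W[b[:,0],b[:,1]]*1000
print(len(b),cv2.minAreaRect(p[:,:2].astype(np.float32)))
to(465,-402.5,53,-174)"
```

```text
time_s: 16.6
tcp_pos: [0.6676, -0.0377, 0.1436]
eef_rot: [180.0, -0.0, -128.0]
contact_force: [0.4, 0.7, -0.4]
gripper_width: 0.087
gripper_force: 0.0
time_s: 17.4
tcp_pos: [0.6676, -0.0377, 0.1436]
eef_rot: [180.0, -0.0, -159.0]
contact_force: [0.1, 0.4, 0.1]
gripper_width: 0.0877
gripper_force: 0.0
time_s: 18.2
tcp_pos: [0.6256, -0.1121, 0.1439]
eef_rot: [180.0, -0.0, -174.1]
contact_force: [-0.0, -0.7, -0.7]
gripper_width: 0.0879
gripper_force: 0.0
time_s: 19.0
tcp_pos: [0.5442, -0.2569, 0.1438]
eef_rot: [-180.0, 0.0, -174.1]
contact_force: [-0.2, -0.7, 0.5]
gripper_width: 0.0881
gripper_force: 0.0
time_s: 19.8
tcp_pos: [0.4625, -0.4019, 0.1438]
eef_rot: [-180.0, 0.0, -174.1]
contact_force: [0.5, -0.0, -0.4]
gripper_width: 0.0878
gripper_force: 0.0
8861 ((419.79754638671875, -404.4677734375), (140.80604553222656, 32.09716796875), 5.9810285568237305)
turn u [-0.   -0.01 -0.05] | shift now u [-0.2   0.04  4.54] | after turn u [-0.2   0.04  4.54]
```

View pics/w6.png

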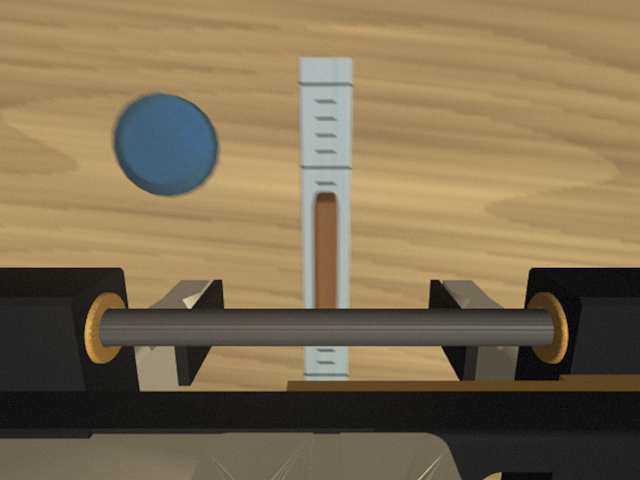

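```bash
python3 -m pendant '[[[0,0.02,0.7,0,0,0,1],[0,0,0.7,0,0,0,0.6],[0,0,0.7,0,0,0,0.3],[0,0,0.7,0,0,0,0.2],[0,0,0.7,0,0,0,0.2],[0,0,0.6,0,0,0,0.2],[0,0,0.4,0,0,0,0.2],[0,0,0,0,0,0,0]]]'
python3 -m pendant '[[[0,0,0,0,0,0,-1],[0,0,0,0,0,0,-1],[0,0,0,0,0,0,-1],[0,0,0,0,0,0,-1],[0,0,0,0,0,0,-1],[0,0,0,0,0,0,-1],[0,0,0,0,0,0,-1],[0,0,0,0,0,0,-1]]]' 40
python3 -m pendant '[[[0,0,-0.7,0,0,0,-1],[0,0,-0.7,0,0,0,-1],[0,0,-0.7,0,0,-0.9,-1],[0,0,-0.7,0,0,-0.9,-1],[0,0,-0.7,0,0,-0.9,-1],[0,0,-0.7,0,0,-0.9,-1],[0,0,-0.4,0,0,-0.9,-1],[0,0,-0.4,0,0,-0.9,-1]]]'
python3 -m pendant '[[[0,0,0,0,0,-1,-1],[0,0,0,0,0,-1,-1],[0,0,0,0,0,-1,-1],[0,0,0,0,0,-1,-1],[0,0,0,0,0,-1,-1],[0,0,0,0,0,-1,-1],[0,0,0,0,0,-1,-1],[0,0,0,0,0,-1,-1]]]'
python3 -c "
from h import *
to(456,-13,153,-96.75)"
```

```text
time_s: 20.65
tcp_pos: [0.4631, -0.3997, 0.0523]
eef_rot: [179.9, -0.1, -174.1]
contact_force: [0.3, 0.1, -0.2]
gripper_width: 0.0492
gripper_force: 0.0
time_s: 21.45
tcp_pos: [0.4639, -0.4003, 0.0541]
eef_rot: [-180.0, 0.0, -174.1]
contact_force: [0.5, 0.2, 3.9]
gripper_width: 0.0139
gripper_force: 40.0
time_s: 22.25
tcp_pos: [0.4636, -0.4, 0.1554]
eef_rot: [-180.0, 0.0, -152.4]
contact_force: [0.0, -0.6, -2.9]
gripper_width: 0.0138
gripper_force: 40.0
time_s: 23.05
tcp_pos: [0.4635, -0.4, 0.1547]
eef_rot: [-180.0, 0.0, -120.4]
contact_force: [0.8, 0.3, -3.9]
gripper_width: 0.0138
gripper_force: 40.0
turn u [-0.   0.  -5.9] | shift now u [-16.51  10.1    0.09] | after turn u [-19.17   2.65   0.09]
```

```bash
python3 -m pendant '[[[0,0,0,0,0,-1,-1],[0,0,0,0,0,-1,-1],[0,0,0,0,0,-1,-1],[0,0,0,0,0,-1,-1],[0,0,0,0,0,-1,-1],[0,0,0,0,0,-0.9,-1],[-0.87,0.12,0,0,0,0,-1],[-0.87,0.12,0,0,0,0,-1]]]'
python3 -m pendant '[[[-0.87,0.12,0,0,0,0,-1],[-0.87,0.12,0,0,0,0,-1],[-0.87,0.12,0,0,0,0,-1],[-0.87,0.12,0,0,0,0,-1],[-0.87,0.12,0,0,0,0,-1],[-0.87,0.12,0,0,0,0,-1],[-0.87,0.12,0,0,0,0,-1],[-0.87,0.12,0,0,0,0,-1]]]'
python3 -m pendant '[[[-0.87,0.12,0,0,0,0,-1],[-0.87,0.12,0,0,0,0,-1],[-0.87,0.12,0,0,0,0,-1],[-0.87,0.12,0,0,0,0,-1],[-0.87,0.12,0,0,0,0,-1],[-0.87,0.12,0,0,0,0,-1],[-0.87,0.12,0,0,0,0,-1],[-0.87,0.12,0,0,0,0,-1]]]'
python3 -m pendant '[[[-0.87,0.12,0,0,0,0,-1],[-0.87,0.12,0,0,0,0,-1],[-0.87,0.12,0,0,0,0,-1],[-0.87,0.12,0,0,0,0,-1],[0,0,0.4,0,0,0,-1],[0,0,0.4,0,0,0,-1],[0,0,0.4,0,0,0,-1],[0,0,0.4,0,0,0,-1]]]'
python3 -m pendant '[[[0,0,0.6,0,0,0,-1],[0,0,0.6,0,0,0,-1],[0,0,0.6,0,0,0,-1],[0,0,0.6,0,0,0,-1],[0,0,0.4,0,0,0,-1],[0,0,0,0,0,0,-1],[0,0,0,0,0,0,-1],[0,0,0,0,0,0,-1]]]'
python3 -c "
from h import *
to(456,-12.6,55.5,-96.75)
c=cap('wrist','w7')"
```

```text
time_s: 23.85
tcp_pos: [0.4627, -0.3641, 0.1542]
eef_rot: [180.0, 0.0, -97.0]
contact_force: [0.2, -0.2, -3.9]
gripper_width: 0.0141
gripper_force: 40.0
time_s: 24.65
tcp_pos: [0.4603, -0.2227, 0.1543]
eef_rot: [-180.0, 0.0, -96.9]
contact_force: [-0.0, -0.5, -3.7]
gripper_width: 0.0139
gripper_force: 40.0
time_s: 25.45
tcp_pos: [0.4577, -0.0825, 0.1543]
eef_rot: [-180.0, 0.0, -96.9]
contact_force: [-0.5, -1.1, -2.8]
gripper_width: 0.0135
gripper_force: 40.0
time_s: 26.25
tcp_pos: [0.4569, -0.0141, 0.121]
eef_rot: [180.0, -0.0, -97.0]
contact_force: [-0.4, 0.9, -4.2]
gripper_width: 0.0134
gripper_force: 40.0
time_s: 27.05
tcp_pos: [0.4578, -0.0137, 0.0662]
eef_rot: [-180.0, 0.0, -96.9]
contact_force: [0.6, 0.0, -3.2]
gripper_width: 0.0139
gripper_force: 40.0
turn u [-0.01  0.   -0.04] | shift now u [-0.04  0.1   0.54] | after turn u [-0.04  0.09  0.54]
```

View pics/w7.png

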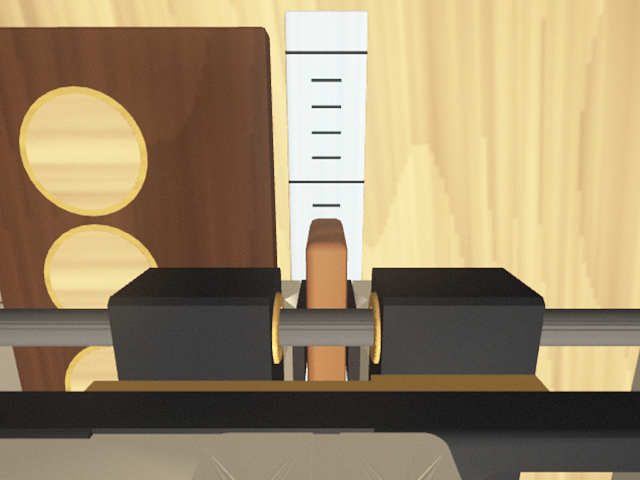

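```bash
python3 -m pendant '[[[-0.05,0,0.4,0,0,-0.03,-1],[0,0,0.2,0,0,0,-1],[0,-0.15,0,0,0,0,-1],[0,-0.15,0,0,0,0,-1],[0,-0.1,0,0,0,0,-1],[0,-0.03,0,0,0,0,-1],[0,0,0,0,0,0,-1],[0,0,0,0,0,0,-1]]]'
python3 -m pendant '[[[0,-0.03,0,0,0,0,-1],[0,0,0,0,0,0,-1],[0,-0.03,0,0,0,0,-1],[0,0,0,0,0,0,-1],[0,0,0,0,0,0,-1],[0,0,0,0,0,0,-1],[0,0,0,0,0,0,-1],[0,0,0,0,0,0,-1]]]'
python3 -m pendant '[[[0,-0.03,0,0,0,0,-1],[0,0,0,0,0,0,-1],[0,0,0,0,0,0,-1],[0,0,0,0,0,0,-1],[0,0,0,0,0,0,-1],[0,0,0,0,0,0,-1],[0,0,0,0,0,0,-1],[0,0,0,0,0,0,-1]]]'
```

```text
time_s: 27.9
tcp_pos: [0.4637, -0.0143, 0.0539]
eef_rot: [179.8, -0.1, -96.8]
contact_force: [-10.7, 2.7, 15.0]
gripper_width: 0.0138
gripper_force: 40.0
time_s: 28.7
tcp_pos: [0.4646, -0.0145, 0.0539]
eef_rot: [179.8, -0.1, -96.8]
contact_force: [-11.8, 1.7, 17.5]
gripper_width: 0.0139
gripper_force: 40.0
time_s: 29.5
tcp_pos: [0.4652, -0.0146, 0.0539]
eef_rot: [179.8, -0.1, -96.8]
contact_force: [-11.8, 2.7, 17.5]
gripper_width: 0.0138
gripper_force: 40.0
```

```bash
python3 -m pendant '[[[0,0,-0.04,0,0,0,-1],[0,0,0,0,0,0,-1],[0,-0.03,0,0,0,0,-1],[0,0,0,0,0,0,-1],[0,-0.03,0,0,0,0,-1],[0,0,0,0,0,0,-1],[0,0,0,0,0,0,-1],[0,0,0,0,0,0,-1]]]'
python3 -m pendant '[[[0,-0.03,0,0,0,0,-1],[0,0,0,0,0,0,-1],[0,0,0,0,0,0,-1],[0,-0.02,0,0,0,0,-1],[0,0,0,0,0,0,-1],[0,0,0,0,0,0,-1],[0,0,0,0,0,0,-1],[0,0,0,0,0,0,-1]]]'
python3 -m pendant '[[[0,-0.03,0,0,0,0,-1],[0,0,0,0,0,0,-1],[0,0,0,0,0,0,-1],[0,-0.02,0,0,0,0,-1],[0,0,0,0,0,0,-1],[0,0,0,0,0,0,-1],[0,0,0,0,0,0,-1],[0,0,0,0,0,0,-1]]]'
```

```text
time_s: 30.3
tcp_pos: [0.4679, -0.0142, 0.054]
eef_rot: [179.9, -0.0, -96.8]
contact_force: [-5.1, 2.5, -2.4]
gripper_width: 0.014
gripper_force: 40.0
time_s: 31.1
tcp_pos: [0.468, -0.0144, 0.0539]
eef_rot: [179.8, -0.0, -96.8]
contact_force: [-7.9, 5.0, 2.1]
gripper_width: 0.0138
gripper_force: 40.0
time_s: 31.9
tcp_pos: [0.4681, -0.0144, 0.054]
eef_rot: [179.7, -0.1, -96.9]
contact_force: [-11.5, 7.3, 6.3]
gripper_width: 0.0138
gripper_force: 40.0
```

```bash
python3 -m pendant '[[[0,0.05,-0.02,0,0,0,-1],[0,0,0,0,0,0,-0.5],[0,0.05,0,0,0,0,-0.2],[0,0,0,0,0,0,0],[0,0,0,0,0,0,0],[0,0,-0.5,0,0,0,0],[0,0,-1,0,0,0,0],[0,0,-1,0,0,0,0]]]'
python3 -m pendant '[[[0,0,-1,0,0,0,0.5],[0,0,-1,0,0,0,0.7],[0,0,0,0,0,0,0.7],[0,0,0,0,0,0,0.7],[0,0,0,0,0,0,0.7],[0,0,0,0,0,0,0.7],[0,0,0,0,0,0,0.7],[0,0,0,0,0,0,0.7]]]'
python3 -c "
from h import *
c=cap('wrist','w8'); cap('scene','s8')
to(497,243.2,130,-96.65)"
```

```text
time_s: 32.7
tcp_pos: [0.4691, -0.0142, 0.1061]
eef_rot: [180.0, -0.0, -96.8]
contact_force: [-0.4, 1.1, -0.8]
gripper_width: 0.0439
gripper_force: 0.0
time_s: 33.5
tcp_pos: [0.4688, -0.0142, 0.1445]
eef_rot: [180.0, -0.0, -96.8]
contact_force: [0.1, 0.5, -0.8]
gripper_width: 0.0746
gripper_force: 0.0
turn u [ 0.01 -0.   -0.04] | shift now u [-12.94   0.13   0.73] | after turn u [-12.94   0.1    0.74]
```

View pics/w8.png

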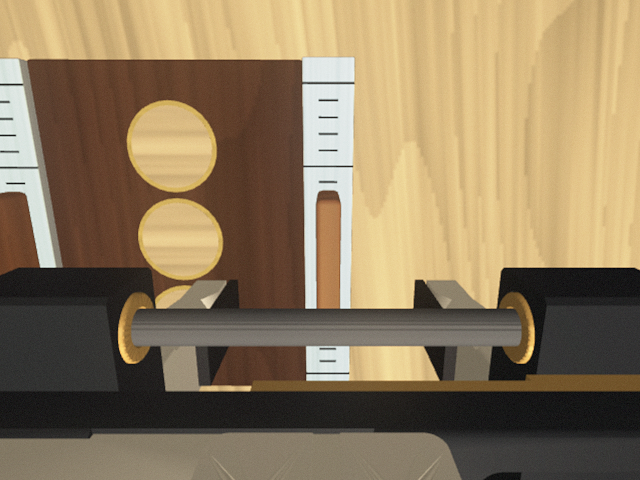

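```bash
python3 -m pendant '[[[-1,0,0,0,0,-0.02,0.7],[-1,0,0,0,0,-0.02,0.7],[-1,0,0,0,0,0,0.7],[-1,0,0,0,0,0,0.7],[-1,0,0,0,0,0,0.7],[-1,0,0,0,0,0,0.7],[-1,0,0,0,0,0,0.7],[-1,0,0,0,0,0,0.7]]]'
python3 -m pendant '[[[-1,0,0,0,0,0,0.7],[-1,0,0,0,0,0,0.7],[-1,0,0,0,0,0,0.7],[-1,0,0,0,0,0,0.7],[-1,0,0,0,0,0,0.7],[-1,0,0,0,0,0,0.7],[-1,0,0,0,0,0,0.7],[-1,0,0,0,0,0,0.7]]]'
cat >> h.py <<'E'
def lids(c,zlo=.03,zhi=.05,zoff=0):
    W=cloud(c); z=W[...,2]-zoff; m=(z>zlo)&(z<zhi); m[255:]=0
    for b in blobs(m,800):
        p=(W[b[:,0],b[:,1]]*1000)[:,:2].astype(np.float32); h=np.nanmedian(z[b[:,0],b[:,1]])*1000
        print('lid',np.round(cv2.minEnclosingCircle(p)[0],1),round(cv2.minEnclosingCircle(p)[1],1),'mean',p.mean(0).round(1),'z',round(h,1),'n',len(b))
E
python3 -c "
from h import *
c=cap('wrist','w9'); lids(c)
to(497,243.2,130,-96.65)"
```

```text
time_s: 34.4
tcp_pos: [0.4876, 0.1456, 0.1448]
eef_rot: [180.0, -0.0, -96.6]
contact_force: [0.9, 0.5, -0.2]
gripper_width: 0.0745
gripper_force: 0.0
time_s: 35.2
tcp_pos: [0.5062, 0.3054, 0.1449]
eef_rot: [180.0, -0.0, -96.6]
contact_force: [1.3, -0.3, -0.2]
gripper_width: 0.0743
gripper_force: 0.0
lid [400.2 248.7] 29.2 mean [401.5 248.1] z 40.2 n 8129
lid [498.4 246.4] 28.9 mean [498.4 245.7] z 40.2 n 7484
lid [606.1 248.1] 29.2 mean [604.3 247.4] z 40.1 n 7593
turn u [-0.02  0.01  0.02] | shift now u [3.28 0.13 0.74] | after turn u [3.28 0.12 0.75]
```

View pics/w9.png

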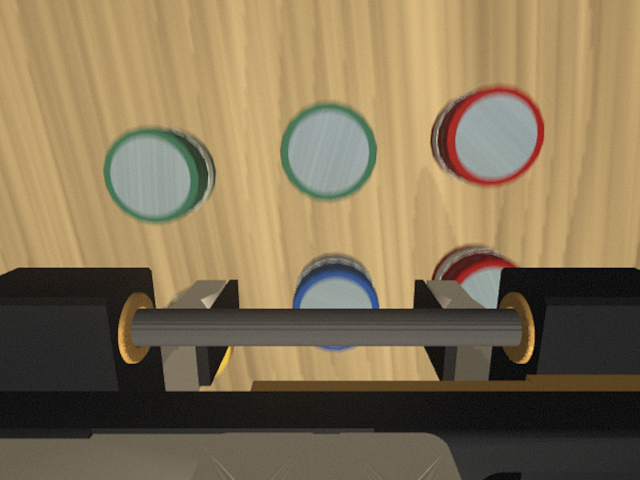

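```bash
python3 -c "
from h import *
to(498.2,245.2,29,-96.65)"
python3 -m pendant '[[[0.8,0.02,0.2,0,0,0,0.72],[0.8,0.02,0.6,0,0,0,0.72],[0.8,0.02,0.8,0,0,0,0.72],[0.78,0,0.8,0,0,0,0.72],[0,0,0.8,0,0,0,0.72],[0,0,0.8,0,0,0,0.72],[0,0,0.8,0,0,0,0.72],[0,0,0,0,0,0,0.72]]]'
python3 -c "
from h import *
to(498.2,245.2,29,-96.65)"
```

```text
turn u [-0.02  0.01  0.02] | shift now u [3.18 0.09 5.79] | after turn u [3.17 0.08 5.8 ]
time_s: 36.05
tcp_pos: [0.4963, 0.2394, 0.047]
eef_rot: [179.8, -0.2, -96.7]
contact_force: [-1.1, -0.5, 0.2]
gripper_width: 0.0753
gripper_force: 0.0
turn u [ 0.04 -0.04 -0.01] | shift now u [-0.3  -0.06  0.9 ] | after turn u [-0.3  -0.06  0.9 ]
```

```bash
python3 -m pendant '[[[0,0,0.3,0,0,0,0.72],[0,0,0.3,0,0,0,0.72],[0,0,0.3,0,0,0,0.72],[0,0,0.09,0,0,0,0.72],[0,0,0,0,0,0,0.72],[0,0,0,0,0,0,0.72],[0,0,0,0,0,0,0.72],[0,0,0,0,0,0,0.72]]]'
python3 -c "
from h import *
to(498.2,245.2,29,-96.65)"
```

```text
time_s: 36.85
tcp_pos: [0.4976, 0.2408, 0.0294]
eef_rot: [-180.0, 0.0, -96.6]
contact_force: [0.6, -0.4, -1.1]
gripper_width: 0.0753
gripper_force: 0.0
turn u [-0.    0.01  0.  ] | shift now u [-0.22 -0.    0.02] | after turn u [-0.22 -0.    0.02]
```

```bash
python3 -m pendant '[[[-0.14,0,0,0,0,0,0.72],[0,0,0,0,0,0,0.72],[0,0,0,0,0,0,-1],[0,0,0,0,0,0,-1],[0,0,0,0,0,0,-1],[0,0,0,0,0,0,-1],[0,0,0,0,0,0,-1],[0,0,0,0,0,0,-1]]]' 25
python3 -m pendant '[[[0,0,-0.5,0,0,0,-1],[0,0,-1,0,0,0,-1],[0,0,-1,0,0,0,-1],[0,0,-0.9,0,0,0,-1],[0,0,-0.7,0,0,0,-1],[0,0,-0.4,0,0,0,-1],[0,0,0,0,0,0,-1],[0,0,0,0,0,0,-1]]]' 25
python3 -c "
from h import *
to(560.9,-87.6,46,-96.65)"
```

```text
time_s: 37.65
tcp_pos: [0.4978, 0.2434, 0.0292]
eef_rot: [180.0, -0.0, -96.6]
contact_force: [-0.7, 0.8, 0.3]
gripper_width: 0.058
gripper_force: 25.0
time_s: 38.45
tcp_pos: [0.4976, 0.2433, 0.1189]
eef_rot: [180.0, -0.0, -96.7]
contact_force: [1.0, -0.6, -1.0]
gripper_width: 0.0576
gripper_force: 25.0
turn u [ 0.01 -0.   -0.  ] | shift now u [16.07 -5.06  3.64] | after turn u [16.07 -5.06  3.64]
```

```bash
python3 -m pendant '[[[0.4,-0.14,0,0,0,0,-1],[0.8,-0.25,0,0,0,0,-1],[0.85,-0.26,0,0,0,0,-1],[0.85,-0.26,0,0,0,0,-1],[0.85,-0.26,0,0,0,0,-1],[0.85,-0.26,0,0,0,0,-1],[0.85,-0.26,0,0,0,0,-1],[0.85,-0.26,0,0,0,0,-1]]]'
python3 -m pendant '[[[0.85,-0.26,0,0,0,0,-1],[0.85,-0.26,0,0,0,0,-1],[0.85,-0.26,0,0,0,0,-1],[0.85,-0.26,0,0,0,0,-1],[0.85,-0.26,0,0,0,0,-1],[0.85,-0.26,0,0,0,0,-1],[0.85,-0.26,0,0,0,0,-1],[0.85,-0.26,0,0,0,0,-1]]]'
python3 -m pendant '[[[0.85,-0.26,0,0,0,0,-1],[0.85,-0.26,0,0,0,0,-1],[0.42,-0.25,0.3,0,0,0,-1],[0,0,0.7,0,0,0,-1],[0,0,0.7,0,0,0,-1],[0,0,0.7,0,0,0,-1],[0,0,0.5,0,0,0,-1],[0,0,0.3,0,0,0,-1]]]'
python3 -m pendant '[[[0,0,0.2,0,0,0,-1],[0,0,0,0,0,0,-1],[0,0,0,0,0,0,-1],[0,0,0,0,0,0,-1],[0,0,0,0,0,0,-1],[0,0,0,0,0,0,-1],[0,0,0,0,0,0,-1],[0,0,0,0,0,0,-1]]]'
python3 -c "
from h import *
to(560.9,-87.6,45.6,-96.65)"
```

```text
time_s: 39.25
tcp_pos: [0.522, 0.1116, 0.1191]
eef_rot: [180.0, -0.0, -96.7]
contact_force: [0.3, -0.7, -0.4]
gripper_width: 0.058
gripper_force: 25.0
time_s: 40.05
tcp_pos: [0.5472, -0.0283, 0.1191]
eef_rot: [180.0, -0.0, -96.7]
contact_force: [0.0, -0.4, -1.1]
gripper_width: 0.0575
gripper_force: 25.0
time_s: 40.85
tcp_pos: [0.5574, -0.0705, 0.054]
eef_rot: [179.9, -0.0, -96.7]
contact_force: [0.3, -0.2, 0.2]
gripper_width: 0.0573
gripper_force: 25.0
time_s: 41.65
tcp_pos: [0.5581, -0.0699, 0.0513]
eef_rot: [-180.0, 0.0, -96.6]
contact_force: [-0.3, -1.2, -0.5]
gripper_width: 0.0578
gripper_force: 25.0
turn u [-0.  0.  0.] | shift now u [ 0.86 -0.24  0.28] | after turn u [ 0.86 -0.24  0.28]
```

```bash
python3 -m pendant '[[[0.43,-0.12,0,0,0,0,-1],[0.43,-0.12,0,0,0,0,-1],[0,0,0,0,0,0,-1],[0,0,0.15,0,0,0,-1],[0,0,0.1,0,0,0,-1],[0,0,0,0,0,0,-1],[0,0,0,0,0,0,-1],[0,0,0,0,0,0,-1]]]'
python3 -m pendant '[[[0,0,0.02,0,0,0,-1],[0,0,0,0,0,0,0.4],[0,0,0,0,0,0,0.6],[0,0,0,0,0,0,0.72],[0,0,-0.4,0,0,0,0.72],[0,0,-0.8,0,0,0,0.72],[0,0,-1,0,0,0,0.72],[0,0,-1,0,0,0,0.72]]]'
python3 -m pendant '[[[-0.5,0,-0.8,0,0,0,0.72],[-0.5,0,-0.4,0,0,0,0.72],[-0.5,0,0,0,0,0,0.72],[-0.5,0,0,0,0,0,0.72],[-0.5,0,0,0,0,0,0.72],[-0.5,0,0,0,0,0,0.72],[0,0,0,0,0,0,0.72],[0,0,0,0,0,0,0.72]]]'
python3 -c "
from h import *
c=cap('wrist','w10'); lids(c,.048,.065)
f=c['frame']; cv2.imwrite('pics/w10.png',f)
to(606,248,130,-96.65)"
```

```text
time_s: 42.45
tcp_pos: [0.5609, -0.0875, 0.0462]
eef_rot: [-180.0, -0.0, -96.6]
contact_force: [0.5, -0.6, -0.5]
gripper_width: 0.0576
gripper_force: 25.0
time_s: 43.25
tcp_pos: [0.5607, -0.0877, 0.1109]
eef_rot: [180.0, -0.0, -96.6]
contact_force: [-0.4, -0.2, 0.1]
gripper_width: 0.075
gripper_force: 0.0
time_s: 44.05
tcp_pos: [0.5676, -0.0277, 0.1333]
eef_rot: [180.0, -0.0, -96.6]
contact_force: [0.0, -0.2, 0.6]
gripper_width: 0.076
gripper_force: 0.0
lid [561.4 -84.5] 28.9 mean [561.3 -85.2] z 56.2 n 9410
lid [665.2 -55.7] 16.1 mean [660.5 -58.5] z 58.0 n 929
lid [467.2 -32.9] 16.2 mean [471.4 -36.6] z 57.9 n 919
turn u [ 0.01 -0.    0.01] | shift now u [-13.93  -0.32   0.17] | after turn u [-13.93  -0.31   0.17]
```

View pics/w10.png

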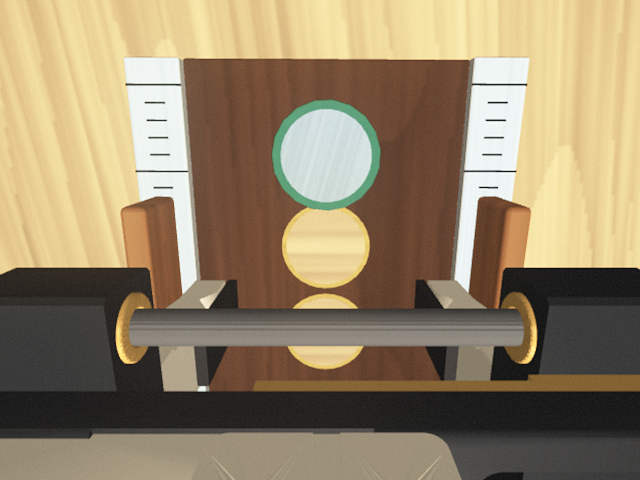

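Run:
```python
from h import *
T=tcp(); c=cap('wrist'); o=T[:3,3]*1000
p=lambda u,v,z:onplane(c,np.array(u,float),np.array(v,float),z)*1000
def circ(P): 
    A=np.c_[2*P[:,:2],np.ones(len(P))]; x=np.linalg.lstsq(A,(P[:,:2]**2).sum(1),rcond=None)[0]; return x[:2],np.sqrt(x[2]+x[:2]@x[:2])
print('mid inlay',circ(p([282,369,325,295],[246,246,289,220],.016)))
print('tin lid',circ(p([272.5,380,326,326],[154,154,100,209.5],.056)))
print('stand end',p([186,326,468],[59,59,59],.016).round(1).tolist())
print('bar ends',p([126,180,473,528],[58]*4,.022).round(1).tolist())
lids(c,.048,.065); print(o)
```

```text
mid inlay (array([568.29427137, -22.88401144]), np.float64(28.511492144740373))
tin lid (array([560.9540014 , -84.34487635]), np.float64(28.235172809239273))
stand end [[636.7, -147.9, 16.0], [554.8, -138.5, 16.0], [471.6, -128.9, 16.0]]
bar ends [[669.0, -151.1, 22.0], [638.2, -147.6, 22.0], [470.9, -128.3, 22.0], [439.4, -124.6, 22.0]]
lid [561.5 -84.5] 28.9 mean [561.4 -85.2] z 56.2 n 9398
lid [665.1 -55.8] 16.0 mean [660.5 -58.7] z 58.2 n 939
lid [467.4 -32.9] 16.3 mean [471.3 -36.9] z 57.8 n 894
[567.5654282  -28.01529513 133.42081919]
```

```bash
python3 -c "
from h import *
to(606.1,245.1,130,-96.65)"
python3 -m pendant '[[[-0.5,-0.02,0,0,0,0,0.72],[-0.9,-0.02,0,0,0,0,0.72],[-0.9,-0.02,0,0,0,0,0.72],[-0.9,-0.02,0,0,0,0,0.72],[-0.9,-0.02,0,0,0,0,0.72],[-0.9,-0.02,0,0,0,0,0.72],[-0.9,-0.02,0,0,0,0,0.72],[-0.9,-0.02,0,0,0,0,0.72]]]'
python3 -m pendant '[[[-0.9,-0.02,0,0,0,0,0.72],[-0.9,-0.02,0,0,0,0,0.72],[-0.9,-0.02,0,0,0,0,0.72],[-0.9,-0.02,0,0,0,0,0.72],[-0.9,-0.02,0,0,0,0,0.72],[-0.9,0,0,0,0,0,0.72],[-0.9,0,0,0,0,0,0.72],[-0.3,0,0,0,0,0,0.72]]]'
python3 -m pendant '[[[0,0,0.5,0,0,0,0.72],[0,0,0.8,0,0,0,0.72],[0,0,0.8,0,0,0,0.72],[0,0,0.8,0,0,0,0.72],[0,0,0.5,0,0,0,0.72],[0,0,0,0,0,0,0.72],[0,0,0,0,0,0,0.72],[0,0,0,0,0,0,0.72]]]'
python3 -c "
from h import *
to(606.1,245.1,29,-96.65)"
```

```text
turn u [ 0.01 -0.    0.  ] | shift now u [-13.8   -0.33   0.17] | after turn u [-13.8   -0.33   0.18]
time_s: 44.95
tcp_pos: [0.5868, 0.1084, 0.1337]
eef_rot: [180.0, -0.0, -96.6]
contact_force: [0.0, -0.1, 0.4]
gripper_width: 0.0752
gripper_force: 0.0
time_s: 45.75
tcp_pos: [0.6042, 0.2397, 0.1336]
eef_rot: [-180.0, 0.0, -96.6]
contact_force: [0.1, -0.2, 0.7]
gripper_width: 0.0757
gripper_force: 0.0
time_s: 46.55
tcp_pos: [0.6044, 0.2377, 0.0666]
eef_rot: [-179.9, 0.0, -96.6]
contact_force: [0.4, -1.5, -0.2]
gripper_width: 0.0755
gripper_force: 0.0
turn u [-0.01  0.01  0.  ] | shift now u [-0.38 -0.04  1.88] | after turn u [-0.38 -0.04  1.88]
```

```bash
python3 -m pendant '[[[-0.2,0,0.5,0,0,0,0.72],[-0.18,-0.04,0.7,0,0,0,0.72],[0,0,0.5,0,0,0,0.72],[0,0,0.18,0,0,0,0.72],[0,0,0,0,0,0,0.72],[0,0,0,0,0,0,0.72],[0,0,0,0,0,0,-1],[0,0,0,0,0,0,-1]]]' 25
python3 -m pendant '[[[0,0,0,0,0,0,-1],[0,0,0,0,0,0,-1],[0,0,0,0,0,0,-1],[0,0,-0.5,0,0,0,-1],[0,0,-1,0,0,0,-1],[0,0,-1,0,0,0,-1],[0,0,-1,0,0,0,-1],[0,0,-1,0,0,0,-1]]]' 25
python3 -m pendant '[[[0.5,0.02,0,0,0,0,-1],[0.9,0.02,0,0,0,0,-1],[0.9,0.02,0,0,0,0,-1],[0.9,0.02,0,0,0,0,-1],[0.9,0.02,0,0,0,0,-1],[0.9,0.02,0,0,0,0,-1],[0.9,0.02,0,0,0,0,-1],[0.9,0.02,0,0,0,0,-1]]]'
python3 -m pendant '[[[0.9,0.02,0,0,0,0,-1],[0.9,0.02,0,0,0,0,-1],[0.9,0.02,0,0,0,0,-1],[0.9,0.02,0,0,0,0,-1],[0.9,0.02,0,0,0,0,-1],[0.9,0.02,0,0,0,0,-1],[0.9,0.02,0,0,0,0,-1],[0.59,0.02,0,0,0,0,-1]]]'
python3 -m pendant '[[[0,0,0.5,0,0,0,-1],[0,0,0.8,0,0,0,-1],[0,0,0.8,0,0,0,-1],[0,0,0.7,0,0,0,-1],[0,0,0.4,0,0,0,-1],[0,0,0,0,0,0,-1],[0,0,0,0,0,0,-1],[0,0,0,0,0,0,-1]]]'
python3 -c "
from h import *
to(568.1,-26.05,46,-96.65)"
```

```text
time_s: 47.35
tcp_pos: [0.6058, 0.2452, 0.0287]
eef_rot: [-180.0, 0.0, -96.6]
contact_force: [0.1, -0.1, 0.1]
gripper_width: 0.0641
gripper_force: 0.0
time_s: 48.15
tcp_pos: [0.6054, 0.2449, 0.1195]
eef_rot: [180.0, 0.0, -96.6]
contact_force: [1.3, 0.2, -1.4]
gripper_width: 0.0578
gripper_force: 25.0
time_s: 48.95
tcp_pos: [0.5864, 0.1087, 0.1181]
eef_rot: [180.0, -0.0, -96.7]
contact_force: [0.4, 0.1, -1.4]
gripper_width: 0.0577
gripper_force: 25.0
time_s: 49.75
tcp_pos: [0.5672, -0.0279, 0.1181]
eef_rot: [180.0, -0.0, -96.7]
contact_force: [-0.5, -0.3, -1.9]
gripper_width: 0.0577
gripper_force: 25.0
time_s: 50.55
tcp_pos: [0.5681, -0.026, 0.0548]
eef_rot: [-179.9, 0.0, -96.6]
contact_force: [-1.1, -0.3, -0.5]
gripper_width: 0.0577
gripper_force: 25.0
turn u [-0.02  0.    0.01] | shift now u [ 0.   -0.    0.44] | after turn u [ 0.   -0.    0.44]
```

```bash
python3 -m pendant '[[[0,0,0.25,0,0,0,-1],[0,0,0.19,0,0,0,-1],[0,0,0,0,0,0,-1],[0,0,0,0,0,0,-1],[0,0,0,0,0,0,0.4],[0,0,0,0,0,0,0.6],[0,0,0,0,0,0,0.72],[0,0,-0.4,0,0,0,0.72]]]'
python3 -m pendant '[[[0,0,-0.7,0,0,0,0.72],[0,0,-0.9,0,0,0,0.72],[0,0,-0.9,0,0,0,0.72],[0,0,-0.9,0,0,0,0.72],[-0.5,0.4,0,0,0,0,0.72],[-0.8,0.64,0,0,0,0,0.72],[-0.8,0.64,0,0,0,0,0.72],[-0.8,0.64,0,0,0,0,0.72]]]'
python3 -m pendant '[[[-0.8,0.64,0,0,0,0,0.72],[-0.8,0.64,0,0,0,0,0.72],[-0.8,0.64,0,0,0,0,0.72],[-0.8,0.64,0,0,0,0,0.72],[-0.8,0.64,0,0,0,0,0.72],[-0.8,0.64,0,0,0,0,0.72],[-0.8,0.64,0,0,0,0,0.72],[-0.8,0.64,0,0,0,0,0.72]]]'
python3 -m pendant '[[[-0.8,0.64,0,0,0,0,0.72],[-0.8,0.64,0,0,0,0,0.72],[-0.8,0.64,0,0,0,0,0.72],[-0.8,0.64,0,0,0,0,0.72],[0,0,0,0,0,0,0.72],[0,0,0.5,0,0,0,0.72],[0,0,0.8,0,0,0,0.72],[0,0,0.8,0,0,0,0.72]]]'
python3 -m pendant '[[[0,0,0.8,0,0,0,0.72],[0,0,0.3,0,0,0,0.72],[0,0,0,0,0,0,0.72],[0,0,0,0,0,0,0.72],[0,0,0,0,0,0,0.72],[0,0,0,0,0,0,0.72],[0,0,0,0,0,0,0.72],[0,0,0,0,0,0,0.72]]]'
python3 -c "
from h import *
to(400.2,245.7,29,-96.65); report(cap('top'),box=(.38,.78,-.2,.4))"
```

```text
time_s: 51.35
tcp_pos: [0.5669, -0.0263, 0.0528]
eef_rot: [179.9, -0.0, -96.7]
contact_force: [-0.2, 0.3, 0.3]
gripper_width: 0.0743
gripper_force: 0.0
time_s: 52.15
tcp_pos: [0.5273, 0.0375, 0.1214]
eef_rot: [180.0, 0.0, -96.7]
contact_force: [-0.5, 0.4, 0.6]
gripper_width: 0.0751
gripper_force: 0.0
time_s: 52.95
tcp_pos: [0.4403, 0.1765, 0.1214]
eef_rot: [180.0, 0.0, -96.6]
contact_force: [0.6, -0.5, -0.9]
gripper_width: 0.0756
gripper_force: 0.0
time_s: 53.75
tcp_pos: [0.3977, 0.2446, 0.0784]
eef_rot: [180.0, 0.0, -96.7]
contact_force: [0.7, -0.3, 0.0]
gripper_width: 0.0755
gripper_force: 0.0
time_s: 54.55
tcp_pos: [0.3978, 0.2454, 0.0577]
eef_rot: [-180.0, 0.0, -96.6]
contact_force: [-0.4, 0.1, 0.0]
gripper_width: 0.0749
gripper_force: 0.0
turn u [-0.    0.01  0.  ] | shift now u [-0.03 -0.11  1.43] | after turn u [-0.03 -0.12  1.43]
c(570.9 -25.6) size 233x239 ang 83.3 h95 58.7 n7459 pix(338,224) bgr [57 70 79]
c(606.5 358.7) size 58x57 ang 38.2 h95 43.2 n446 pix(194,206) bgr [ 78 107 111]
c(456.2 283.3) size 182x152 ang 89.6 h95 479.1 n3596 pix(204,263) bgr [45 50 54]
```

```bash
python3 -m pendant '[[[-0.03,-0.11,0.5,0,0,0,0.72],[0,0,0.5,0,0,0,0.72],[0,0,0.3,0,0,0,0.72],[0,0,0.13,0,0,0,0.72],[0,0,0,0,0,0,0.72],[0,0,0,0,0,0,0.72],[0,0,0,0,0,0,-1],[0,0,0,0,0,0,-1]]]' 25
python3 -m pendant '[[[0,0,0,0,0,0,-1],[0,0,0,0,0,0,-1],[0,0,0,0,0,0,-1],[0,0,-0.5,0,0,0,-1],[0,0,-1,0,0,0,-1],[0,0,-1,0,0,0,-1],[0,0,-1,0,0,0,-1],[0,0,-1,0,0,0,-1]]]' 25
python3 -m pendant '[[[0.5,-0.52,0,0,0,0,-1],[0.8,-0.84,0,0,0,0,-1],[0.8,-0.84,0,0,0,0,-1],[0.8,-0.84,0,0,0,0,-1],[0.8,-0.84,0,0,0,0,-1],[0.8,-0.84,0,0,0,0,-1],[0.8,-0.84,0,0,0,0,-1],[0.8,-0.84,0,0,0,0,-1]]]'
python3 -m pendant '[[[0.8,-0.84,0,0,0,0,-1],[0.8,-0.84,0,0,0,0,-1],[0.8,-0.84,0,0,0,0,-1],[0.8,-0.84,0,0,0,0,-1],[0.13,-0.15,0,0,0,0,-1],[0,0,0.4,0,0,0,-1],[0,0,0.8,0,0,0,-1],[0,0,0.8,0,0,0,-1]]]'
python3 -m pendant '[[[0,0,0.7,0,0,0,-1],[0,0,0.4,0,0,0,-1],[0,0,0,0,0,0,-1],[0,0,0,0,0,0,-1],[0,0,0,0,0,0,-1],[0,0,0,0,0,0,-1],[0,0,0,0,0,0,-1],[0,0,0,0,0,0,-1]]]'
python3 -c "
from h import *
to(575.3,35.5,46,-96.65)"
```

```text
time_s: 55.4
tcp_pos: [0.4002, 0.2458, 0.029]
eef_rot: [-180.0, 0.0, -96.6]
contact_force: [0.2, -1.0, 0.5]
gripper_width: 0.0642
gripper_force: 0.0
time_s: 56.2
tcp_pos: [0.3999, 0.2454, 0.1201]
eef_rot: [-180.0, 0.0, -96.6]
contact_force: [1.0, -0.1, -1.7]
gripper_width: 0.0577
gripper_force: 25.0
time_s: 57.0
tcp_pos: [0.5134, 0.1087, 0.1193]
eef_rot: [180.0, 0.0, -96.6]
contact_force: [0.4, 0.6, -1.6]
gripper_width: 0.0577
gripper_force: 25.0
time_s: 57.8
tcp_pos: [0.5745, 0.0359, 0.0783]
eef_rot: [-180.0, 0.0, -96.6]
contact_force: [-0.3, -0.3, -0.9]
gripper_width: 0.0573
gripper_force: 25.0
time_s: 58.6
tcp_pos: [0.5752, 0.0354, 0.0571]
eef_rot: [-180.0, 0.0, -96.6]
contact_force: [0.3, -0.6, -0.7]
gripper_width: 0.0578
gripper_force: 25.0
turn u [-0.01  0.    0.  ] | shift now u [-0.01 -0.    0.55] | after turn u [-0.01 -0.    0.55]
```

```bash
python3 -m pendant '[[[0,0,0.3,0,0,0,-1],[0,0,0.25,0,0,0,-1],[0,0,0,0,0,0,-1],[0,0,0,0,0,0,-1],[0,0,0,0,0,0,0.4],[0,0,0,0,0,0,0.6],[0,0,0,0,0,0,0.72],[0,0,-0.4,0,0,0,0.72]]]'
python3 -m pendant '[[[0,0,-0.7,0,0,0,0.72],[0,0,-0.9,0,0,0,0.72],[0,0,-0.9,0,0,0,0.72],[0,0,-0.9,0,0,0,0.72],[-0.5,0.17,0,0,0,0,0.72],[-0.9,0.32,0,0,0,0,0.72],[-0.9,0.32,0,0,0,0,0.72],[-0.9,0.32,0,0,0,0,0.72]]]'
python3 -m pendant '[[[-0.9,0.32,0,0,0,0,0.72],[-0.9,0.32,0,0,0,0,0.72],[-0.9,0.32,0,0,0,0,0.72],[-0.9,0.32,0,0,0,0,0.72],[-0.9,0.32,0,0,0,0,0.72],[-0.9,0.32,0,0,0,0,0.72],[-0.9,0.32,0,0,0,0,0.72],[-0.9,0.32,0,0,0,0,0.72]]]'
python3 -m pendant '[[[-0.9,0.32,0,0,0,0,0.72],[-0.9,0.32,0,0,0,0,0.72],[-0.9,0.31,0,0,0,0,0.72],[-0.9,0.31,0,0,0,0,0.72],[-0.9,0.3,0,0,0,0,0.72],[-0.1,0,0,0,0,0,0.72],[0,0,0,0,0,0,0.72],[0,0,0.4,0,0,0,0.72]]]'
python3 -m pendant '[[[0,0,0.8,0,0,0,0.72],[0,0,0.8,0,0,0,0.72],[0,0,0.8,0,0,0,0.72],[0,0,0.4,0,0,0,0.72],[0,0,0,0,0,0,0.72],[0,0,0,0,0,0,0.72],[0,0,0,0,0,0,0.72],[0,0,0,0,0,0,0.72]]]'
python3 -c "
from h import *
to(505.9,345.6,29,-96.65);cap('scene','s11')"
```

```text
time_s: 59.4
tcp_pos: [0.5744, 0.0351, 0.0532]
eef_rot: [179.9, -0.0, -96.7]
contact_force: [1.0, 0.3, 0.4]
gripper_width: 0.0741
gripper_force: 0.0
time_s: 60.2
tcp_pos: [0.5596, 0.1023, 0.1219]
eef_rot: [-180.0, 0.0, -96.7]
contact_force: [-0.2, 0.5, 0.4]
gripper_width: 0.0753
gripper_force: 0.0
time_s: 61.0
tcp_pos: [0.5253, 0.2515, 0.1218]
eef_rot: [180.0, -0.0, -96.6]
contact_force: [0.5, 0.4, -0.3]
gripper_width: 0.0756
gripper_force: 0.0
time_s: 61.8
tcp_pos: [0.5059, 0.3458, 0.1144]
eef_rot: [-179.9, 0.1, -96.6]
contact_force: [0.6, -0.2, -0.2]
gripper_width: 0.0754
gripper_force: 0.0
time_s: 62.6
tcp_pos: [0.5058, 0.3458, 0.0585]
eef_rot: [-180.0, 0.1, -96.6]
contact_force: [0.5, -0.8, 1.1]
gripper_width: 0.0753
gripper_force: 0.0
turn u [-0.01  0.02  0.  ] | shift now u [ 0.01 -0.01  1.48] | after turn u [ 0.01 -0.01  1.48]
```

View pics/s11.png

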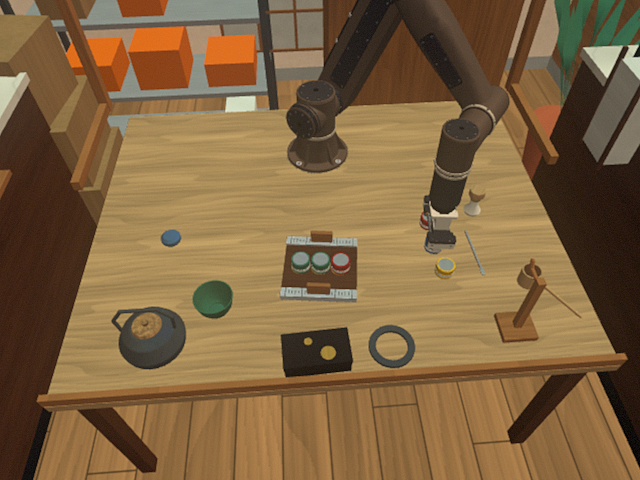

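```bash
python3 -m pendant '[[[0,0,0.5,0,0,0,0.72],[0,0,0.5,0,0,0,0.72],[0,0,0.3,0,0,0,0.72],[0,0,0.18,0,0,0,0.72],[0,0,0,0,0,0,0.72],[0,0,0,0,0,0,0.72],[0,0,0,0,0,0,-1],[0,0,0,0,0,0,-1]]]' 25
python3 -m pendant '[[[0,0,0,0,0,0,-1],[0,0,0,0,0,0,-1],[0,0,-0.5,0,0,0,-1],[0,0,-1,0,0,0,-1],[0,0,-1,0,0,0,-1],[0,0,-1,0,0,0,-1],[0,0,-1,0,0,0,-1],[0,0,-1,0,0,0,-1]]]' 25
python3 -m pendant '[[[0.5,-0.15,0,0,0,0,-1],[0.9,-0.29,0,0,0,0,-1],[0.9,-0.29,0,0,0,0,-1],[0.9,-0.29,0,0,0,0,-1],[0.9,-0.29,0,0,0,0,-1],[0.9,-0.29,0,0,0,0,-1],[0.9,-0.29,0,0,0,0,-1],[0.9,-0.29,0,0,0,0,-1]]]'
python3 -m pendant '[[[0.9,-0.29,0,0,0,0,-1],[0.9,-0.29,0,0,0,0,-1],[0.9,-0.29,0,0,0,0,-1],[0.9,-0.29,0,0,0,0,-1],[0.9,-0.29,0,0,0,0,-1],[0.9,-0.29,0,0,0,0,-1],[0.9,-0.29,0,0,0,0,-1],[0.9,-0.29,0,0,0,0,-1]]]'
python3 -m pendant '[[[0.9,-0.29,0,0,0,0,-1],[0.9,-0.29,0,0,0,0,-1],[0.75,-0.17,0,0,0,0,-1],[0,0,0,0,0,0,-1],[0,0,0.5,0,0,0,-1],[0,0,0.8,0,0,0,-1],[0,0,0.6,0,0,0,-1],[0,0,0.2,0,0,0,-1]]]'
python3 -m pendant '[[[0,0,0,0,0,0,-1],[0,0,0,0,0,0,-1],[0,0,0,0,0,0,-1],[0,0,0,0,0,0,-1],[0,0,0,0,0,0,-1],[0,0,0,0,0,0,-1],[0,0,0,0,0,0,-1],[0,0,0,0,0,0,-1]]]'
python3 -c "
from h import *
to(571.7,4.7,86,-96.65)"
```

```text
time_s: 63.45
tcp_pos: [0.5056, 0.3456, 0.0285]
eef_rot: [-180.0, 0.0, -96.6]
contact_force: [0.6, -0.3, -0.2]
gripper_width: 0.0647
gripper_force: 0.0
time_s: 64.25
tcp_pos: [0.5054, 0.3453, 0.1397]
eef_rot: [-180.0, 0.0, -96.6]
contact_force: [-0.6, 0.5, -1.6]
gripper_width: 0.0579
gripper_force: 25.0
time_s: 65.05
tcp_pos: [0.5334, 0.2036, 0.1381]
eef_rot: [180.0, -0.0, -96.7]
contact_force: [-0.5, -0.4, -1.3]
gripper_width: 0.0576
gripper_force: 25.0
time_s: 65.85
tcp_pos: [0.5625, 0.0552, 0.1381]
eef_rot: [180.0, -0.0, -96.7]
contact_force: [-0.1, 0.2, -1.0]
gripper_width: 0.0578
gripper_force: 25.0
time_s: 66.65
tcp_pos: [0.5704, 0.0047, 0.0942]
eef_rot: [179.9, -0.1, -96.6]
contact_force: [0.6, 0.3, -1.2]
gripper_width: 0.0577
gripper_force: 25.0
time_s: 67.45
tcp_pos: [0.5715, 0.0045, 0.0962]
eef_rot: [-180.0, 0.0, -96.6]
contact_force: [-0.3, -0.2, -0.6]
gripper_width: 0.0579
gripper_force: 25.0
turn u [-0.  0.  0.] | shift now u [-0.01 -0.01  0.51] | after turn u [-0.01 -0.01  0.51]
```

```bash
python3 -m pendant '[[[0,0,0.3,0,0,0,-1],[0,0,0.2,0,0,0,-1],[0,0,0,0,0,0,-1],[0,0,0,0,0,0,-1],[0,0,0,0,0,0,0.4],[0,0,0,0,0,0,0.6],[0,0,0,0,0,0,0.72],[0,0,-0.4,0,0,0,0.72]]]'
python3 -m pendant '[[[0,0,-0.7,0,0,0,0.72],[0,0,-0.9,0,0,0,0.72],[0,0,-0.9,0,0,0,0.72],[0,0,-0.5,0,0,0,0.72],[-0.5,0.3,0,0,0,0,0.72],[-0.9,0.57,0,0,0,0,0.72],[-0.9,0.57,0,0,0,0,0.72],[-0.9,0.57,0,0,0,0,0.72]]]'
python3 -m pendant '[[[-0.9,0.57,0,0,0,0,0.72],[-0.9,0.57,0,0,0,0,0.72],[-0.9,0.57,0,0,0,0,0.72],[-0.9,0.57,0,0,0,0,0.72],[-0.9,0.57,0,0,0,0,0.72],[-0.9,0.57,0,0,0,0,0.72],[-0.9,0.57,0,0,0,0,0.72],[-0.9,0.57,0,0,0,0,0.72]]]'
python3 -m pendant '[[[-0.9,0.57,0,0,0,0,0.72],[-0.9,0.57,0,0,0,0,0.72],[-0.9,0.57,0,0,0,0,0.72],[-0.9,0.57,0,0,0,0,0.72],[-0.9,0.57,0,0,0,0,0.72],[-0.9,0.57,0,0,0,0,0.72],[-0.41,0.29,0,0,0,0,0.72],[0,0,0.4,0,0,0,0.72]]]'
python3 -m pendant '[[[0,0,0.8,0,0,0,0.72],[0,0,1,0,0,0,0.72],[0,0,1,0,0,0,0.72],[0,0,0.8,0,0,0,0.72],[0,0,0.5,0,0,0,0.72],[0,0,0,0,0,0,0.72],[0,0,0,0,0,0,0.72],[0,0,0,0,0,0,0.72]]]'
python3 -c "
from h import *
to(405.1,350.5,29,-96.65); c=cap('top'); report(c,box=(.38,.78,-.2,.2)); c=cap('scene'); report(c,box=(.38,.78,-.2,.2))"
```

```text
time_s: 68.25
tcp_pos: [0.5709, 0.0044, 0.0937]
eef_rot: [179.9, -0.0, -96.6]
contact_force: [-0.4, -0.3, 0.4]
gripper_width: 0.0743
gripper_force: 0.0
time_s: 69.05
tcp_pos: [0.5379, 0.0736, 0.1535]
eef_rot: [179.9, -0.0, -96.7]
contact_force: [-0.4, -0.2, 0.9]
gripper_width: 0.0755
gripper_force: 0.0
time_s: 69.85
tcp_pos: [0.4638, 0.2272, 0.1535]
eef_rot: [180.0, -0.0, -96.6]
contact_force: [0.7, -0.6, -0.2]
gripper_width: 0.0753
gripper_force: 0.0
time_s: 70.65
tcp_pos: [0.4042, 0.3517, 0.1463]
eef_rot: [-180.0, 0.1, -96.5]
contact_force: [-0.2, 0.2, 0.6]
gripper_width: 0.0758
gripper_force: 0.0
time_s: 71.45
tcp_pos: [0.4051, 0.3507, 0.0649]
eef_rot: [-180.0, 0.1, -96.6]
contact_force: [0.4, -0.2, 0.2]
gripper_width: 0.0752
gripper_force: 0.0
turn u [-0.01  0.02  0.  ] | shift now u [0.01 0.   1.79] | after turn u [0.01 0.   1.79]
c(569.0 -26.2) size 231x236 ang 83.3 h95 92.3 n7466 pix(338,224) bgr [59 69 77]
c(547.5 -24.3) size 241x287 ang 83.5 h95 89.9 n4770 pix(319,267) bgr [ 82  98 110]
```

```bash
python3 -m pendant '[[[0,0,0.6,0,0,0,0.72],[0,0,0.6,0,0,0,0.72],[0,0,0.4,0,0,0,0.72],[0,0,0.19,0,0,0,0.72],[0,0,0,0,0,0,0.72],[0,0,0,0,0,0,0.72],[0,0,0,0,0,0,-1],[0,0,0,0,0,0,-1]]]' 25
python3 -m pendant '[[[0,0,0,0,0,0,-1],[0,0,0,0,0,0,-1],[0,0,-0.6,0,0,0,-1],[0,0,-1,0,0,0,-1],[0,0,-1,0,0,0,-1],[0,0,-1,0,0,0,-1],[0,0,-1,0,0,0,-1],[0,0,-1,0,0,0,-1]]]' 25
python3 -m pendant '[[[0.5,-0.26,-0.4,0,0,0,-1],[0.9,-0.48,0,0,0,0,-1],[0.9,-0.48,0,0,0,0,-1],[0.9,-0.48,0,0,0,0,-1],[0.9,-0.48,0,0,0,0,-1],[0.9,-0.48,0,0,0,0,-1],[0.9,-0.48,0,0,0,0,-1],[0.9,-0.48,0,0,0,0,-1]]]'
python3 -m pendant '[[[0.9,-0.48,0,0,0,0,-1],[0.9,-0.48,0,0,0,0,-1],[0.9,-0.48,0,0,0,0,-1],[0.9,-0.48,0,0,0,0,-1],[0.9,-0.48,0,0,0,0,-1],[0.9,-0.48,0,0,0,0,-1],[0.9,-0.48,0,0,0,0,-1],[0.9,-0.48,0,0,0,0,-1]]]'
python3 -m pendant '[[[0.9,-0.48,0,0,0,0,-1],[0.9,-0.48,0,0,0,0,-1],[0.9,-0.48,0,0,0,0,-1],[0.9,-0.48,0,0,0,0,-1],[0.9,-0.48,0,0,0,0,-1],[0.81,-0.42,0,0,0,0,-1],[0,0,0,0,0,0,-1],[0,0,0,0,0,0,-1]]]'
python3 -m pendant '[[[0,0,0.5,0,0,0,-1],[0,0,0.8,0,0,0,-1],[0,0,0.8,0,0,0,-1],[0,0,0.4,0,0,0,-1],[0,0,0,0,0,0,-1],[0,0,0,0,0,0,-1],[0,0,0,0,0,0,-1],[0,0,0,0,0,0,-1]]]'
python3 -c "
from h import *
to(564.5,-56.8,86,-96.65)"
```

```text
time_s: 72.35
tcp_pos: [0.4049, 0.3506, 0.0287]
eef_rot: [-180.0, 0.0, -96.6]
contact_force: [0.3, -0.5, -0.6]
gripper_width: 0.0644
gripper_force: 0.0
time_s: 73.15
tcp_pos: [0.4047, 0.3501, 0.1421]
eef_rot: [-180.0, 0.0, -96.6]
contact_force: [-0.6, 0.6, -0.7]
gripper_width: 0.0574
gripper_force: 25.0
time_s: 73.95
tcp_pos: [0.4608, 0.2053, 0.1484]
eef_rot: [180.0, -0.0, -96.7]
contact_force: [0.3, -0.3, -0.8]
gripper_width: 0.0575
gripper_force: 25.0
time_s: 74.75
tcp_pos: [0.5203, 0.0535, 0.1484]
eef_rot: [180.0, -0.0, -96.7]
contact_force: [-1.4, 0.3, -1.5]
gripper_width: 0.0576
gripper_force: 25.0
time_s: 75.55
tcp_pos: [0.5637, -0.0577, 0.1481]
eef_rot: [180.0, -0.0, -96.7]
contact_force: [0.9, 0.6, -0.6]
gripper_width: 0.0576
gripper_force: 25.0
time_s: 76.35
tcp_pos: [0.5648, -0.0569, 0.0991]
eef_rot: [-179.9, 0.0, -96.6]
contact_force: [0.6, -0.2, -1.6]
gripper_width: 0.058
gripper_force: 25.0
turn u [-0.02  0.01  0.01] | shift now u [-0.    0.01  0.65] | after turn u [-0.    0.01  0.65]
```

```bash
python3 -m pendant '[[[0,0,0.4,0,0,0,-1],[0,0,0.24,0,0,0,-1],[0,0,0,0,0,0,-1],[0,0,0,0,0,0,-1],[0,0,0,0,0,0,0.4],[0,0,0,0,0,0,0.6],[0,0,0,0,0,0,0.72],[0,0,-0.4,0,0,0,0.72]]]'
python3 -m pendant '[[[0,0,-0.8,0,0,0,0.72],[0,0,-0.9,0,0,0,0.72],[0,0,-0.9,0,0,0,0.72],[0,0,-0.9,0,0,0,0.72],[-0.5,0,-0.6,0,0,0,0.72],[-0.9,0.02,-0.3,0,0,0,0.72],[-0.9,0.02,0,0,0,0,0.72],[-0.9,0.02,0,0,0,0,0.72]]]'
python3 -m pendant '[[[-0.9,0.02,0,0,0,0,0.72],[-0.9,0.02,0,0,0,0,0.72],[-0.5,0,0,0,0,0,0.72],[0,0,0,0,0,0,0.72],[0,0,0,0,0,0,0.72],[0,0,0,0,0,0,0.72],[0,0,0,0,0,0,0.72],[0,0,0,0,0,0,0.72]]]'
python3 -c "
from h import *
c=cap('wrist','w12'); lids(c,.085,.105); print(tcp()[:3,3]); to(607.3,358.6,29,-96.65)"
```

```text
time_s: 77.15
tcp_pos: [0.5637, -0.0571, 0.093]
eef_rot: [179.9, -0.0, -96.6]
contact_force: [-0.8, -0.9, -0.6]
gripper_width: 0.0741
gripper_force: 0.0
time_s: 77.95
tcp_pos: [0.5707, 0.0079, 0.1823]
eef_rot: [-180.0, 0.0, -96.7]
contact_force: [0.1, -0.5, -0.5]
gripper_width: 0.0753
gripper_force: 0.0
time_s: 78.75
tcp_pos: [0.575, 0.052, 0.1816]
eef_rot: [180.0, -0.0, -96.7]
contact_force: [0.6, 1.2, -0.1]
gripper_width: 0.0756
gripper_force: 0.0
lid [564.7 -54.1] 29.1 mean [564.7 -54.1] z 96.2 n 10455
lid [572.    7.2] 29.1 mean [571.9   6.5] z 96.2 n 8402
[0.57506324 0.05203476 0.18158681]
turn u [-0.   -0.   -0.01] | shift now u [-15.41   0.18   7.63] | after turn u [-15.41   0.17   7.63]
```

```bash
python3 -m pendant '[[[-0.5,0.02,0,0,0,0,0.72],[-0.95,0.02,0,0,0,0,0.72],[-0.95,0.02,0,0,0,0,0.72],[-0.95,0.02,0,0,0,0,0.72],[-0.95,0.02,0,0,0,0,0.72],[-0.95,0.02,0,0,0,0,0.72],[-0.95,0.02,0,0,0,0,0.72],[-0.95,0.02,0,0,0,0,0.72]]]'
python3 -m pendant '[[[-0.95,0.02,0,0,0,0,0.72],[-0.95,0,0,0,0,0,0.72],[-0.95,0,0,0,0,0,0.72],[-0.95,0,0,0,0,0,0.72],[-0.95,0,0,0,0,0,0.72],[-0.95,0,0,0,0,0,0.72],[-0.95,0,0,0,0,0,0.72],[-0.95,0,0,0,0,0,0.72]]]'
python3 -m pendant '[[[-0.66,0,0,0,0,0,0.72],[0,0,0.5,0,0,0,0.72],[0,0,1,0,0,0,0.72],[0,0,1,0,0,0,0.72],[0,0,1,0,0,0,0.72],[0,0,1,0,0,0,0.72],[0,0,0.8,0,0,0,0.72],[0,0,0.5,0,0,0,0.72]]]'
python3 -m pendant '[[[0,0,0,0,0,0,0.72],[0,0,0,0,0,0,0.72],[0,0,0,0,0,0,0.72],[0,0,0,0,0,0,0.72],[0,0,0,0,0,0,0.72],[0,0,0,0,0,0,0.72],[0,0,0,0,0,0,0.72],[0,0,0,0,0,0,0.72]]]'
python3 -c "
from h import *
to(607.3,358.6,29,-96.65); c=cap('top'); report(c,box=(.38,.78,-.2,.2))"
```

```text
time_s: 79.6
tcp_pos: [0.5885, 0.1967, 0.1815]
eef_rot: [180.0, -0.0, -96.6]
contact_force: [-0.8, -1.6, 0.3]
gripper_width: 0.0756
gripper_force: 0.0
time_s: 80.4
tcp_pos: [0.6058, 0.3475, 0.1815]
eef_rot: [180.0, 0.0, -96.6]
contact_force: [0.1, -0.8, -1.2]
gripper_width: 0.0751
gripper_force: 0.0
time_s: 81.2
tcp_pos: [0.6066, 0.3582, 0.0636]
eef_rot: [179.9, -0.1, -96.7]
contact_force: [0.7, -0.8, 0.2]
gripper_width: 0.0757
gripper_force: 0.0
time_s: 82.0
tcp_pos: [0.6072, 0.359, 0.0656]
eef_rot: [-180.0, 0.0, -96.6]
contact_force: [-0.1, -0.0, -0.4]
gripper_width: 0.0756
gripper_force: 0.0
turn u [-0.  0.  0.] | shift now u [ 0.02 -0.01  1.83] | after turn u [ 0.02 -0.01  1.83]
c(568.8 -26.8) size 230x235 ang 83.3 h95 96.0 n7459 pix(338,224) bgr [63 72 82]
```

```bash
python3 -m pendant '[[[0.02,0,0.6,0,0,0,0.72],[0,0,0.6,0,0,0,0.72],[0,0,0.4,0,0,0,0.72],[0,0,0.23,0,0,0,0.72],[0,0,0,0,0,0,0.72],[0,0,0,0,0,0,0.72],[0,0,0,0,0,0,-1],[0,0,0,0,0,0,-1]]]' 25
python3 -m pendant '[[[0,0,0,0,0,0,-1],[0,0,0,0,0,0,-1],[0,0,-0.6,0,0,0,-1],[0,0,-1,0,0,0,-1],[0,0,-1,0,0,0,-1],[0,0,-1,0,0,0,-1],[0,0,-1,0,0,0,-1],[0,0,-1,0,0,0,-1]]]' 25
python3 -m pendant '[[[0,0,-1,0,0,0,-1],[0.5,-0.02,-0.8,0,0,0,-1],[0.9,-0.02,-0.2,0,0,0,-1],[0.9,-0.02,0,0,0,0,-1],[0.9,-0.02,0,0,0,0,-1],[0.9,-0.02,0,0,0,0,-1],[0.9,-0.02,0,0,0,0,-1],[0.9,-0.02,0,0,0,0,-1]]]'
python3 -m pendant '[[[0.9,-0.02,0,0,0,0,-1],[0.9,-0.02,0,0,0,0,-1],[0.9,-0.02,0,0,0,0,-1],[0.9,-0.02,0,0,0,0,-1],[0.9,-0.02,0,0,0,0,-1],[0.9,-0.02,0,0,0,0,-1],[0.9,-0.02,0,0,0,0,-1],[0.9,0,0,0,0,0,-1]]]'
python3 -m pendant '[[[0.9,0,0,0,0,0,-1],[0.9,0,0,0,0,0,-1],[0.9,0,0,0,0,0,-1],[0.9,0,0,0,0,0,-1],[0.9,0,0,0,0,0,-1],[0.9,0,0,0,0,0,-1],[0.8,0,0,0,0,0,-1],[0,0,0,0,0,0,-1]]]'
python3 -m pendant '[[[0,0,0,0,0,0,-1],[0,0,0,0,0,0,-1],[0,0,0,0,0,0,-1],[0,0,0,0,0,0,-1],[0,0,0,0,0,0,-1],[0,0,0,0,0,0,-1],[0,0,0,0,0,0,-1],[0,0,0,0,0,0,-1]]]'
python3 -c "
from h import *
to(568.1,-26.05,126,-96.65)"
```

```text
time_s: 82.85
tcp_pos: [0.6073, 0.3588, 0.0295]
eef_rot: [-180.0, 0.0, -96.6]
contact_force: [-0.1, -0.8, -0.4]
gripper_width: 0.0648
gripper_force: 0.0
time_s: 83.65
tcp_pos: [0.6071, 0.3586, 0.1427]
eef_rot: [-180.0, 0.0, -96.6]
contact_force: [0.5, -0.0, -1.2]
gripper_width: 0.0574
gripper_force: 25.0
time_s: 84.45
tcp_pos: [0.5959, 0.2392, 0.1805]
eef_rot: [180.0, -0.0, -96.7]
contact_force: [-0.2, -0.9, -1.4]
gripper_width: 0.058
gripper_force: 25.0
time_s: 85.25
tcp_pos: [0.5822, 0.0962, 0.181]
eef_rot: [-180.0, 0.0, -96.6]
contact_force: [0.8, -0.3, -0.5]
gripper_width: 0.0577
gripper_force: 25.0
time_s: 86.05
tcp_pos: [0.5676, -0.0275, 0.1809]
eef_rot: [180.0, -0.0, -96.7]
contact_force: [0.4, 0.1, -0.6]
gripper_width: 0.0575
gripper_force: 25.0
time_s: 86.85
tcp_pos: [0.568, -0.0254, 0.1809]
eef_rot: [-180.0, 0.0, -96.6]
contact_force: [-0.3, -0.5, -0.5]
gripper_width: 0.0574
gripper_force: 25.0
turn u [-0.  0.  0.] | shift now u [ 0.03 -0.01  2.75] | after turn u [ 0.03 -0.01  2.75]
```

Placing the apex tin, then backing off and checking.

```bash
python3 -m pendant '[[[0.03,0,0.5,0,0,0,-1],[0,0,0.8,0,0,0,-1],[0,0,0.7,0,0,0,-1],[0,0,0.4,0,0,0,-1],[0,0,0.2,0,0,0,-1],[0,0,0.1,0,0,0,-1],[0,0,0.04,0,0,0,-1],[0,0,0,0,0,0,-1]]]'
python3 -m pendant '[[[0,0,0,0,0,0,-1],[0,0,0,0,0,0,-1],[0,0,0,0,0,0,-1],[0,0,0,0,0,0,0.4],[0,0,0,0,0,0,0.6],[0,0,0,0,0,0,0.72],[0,0,0,0,0,0,0.72],[0,0,-0.4,0,0,0,0.72]]]'
python3 -m pendant '[[[0,0,-0.8,0,0,0,0.72],[0,0,-0.9,0,0,0,0.72],[0,0,-0.9,0,0,0,0.72],[0,0,-0.9,0,0,0,0.72],[-0.5,0,-0.9,0,0,0,0.72],[-0.9,0,-0.9,0,0,0,0.72],[-0.9,0,0,0,0,0,0.72],[-0.9,0,0,0,0,0,0.72]]]'
python3 -m pendant '[[[-0.9,0,0,0,0,0,0.72],[-0.9,0,0,0,0,0,0.72],[0,0,0,0,0,0,0.72],[0,0,0,0,0,0,0.72],[0,0,0,0,0,0,0.72],[0,0,0,0,0,0,0.72],[0,0,0,0,0,0,0.72],[0,0,0,0,0,0,0.72]]]'
python3 -c "
from h import *
c=cap('wrist','w13'); lids(c,.125,.145); cap('scene','s13'); cap('top','t13'); print(tcp()[:3,3])
a=c['frame'][:300]; s=cv2.imread('pics/s13.png')[215:315,265:375]; t=cv2.imread('pics/t13.png')[165:285,270:410]
o=np.zeros((600,800,3),np.uint8); o[:300,:640]=a; o[300:,:330]=cv2.resize(s,(330,300),interpolation=2); o[300:,335:685]=cv2.resize(t,(350,300),interpolation=2); cv2.imwrite('pics/fin.png',o)"
```

```text
time_s: 87.65
tcp_pos: [0.5682, -0.026, 0.1265]
eef_rot: [-180.0, 0.0, -96.6]
contact_force: [-0.2, 0.3, -0.7]
gripper_width: 0.0574
gripper_force: 25.0
time_s: 88.45
tcp_pos: [0.5673, -0.0262, 0.1335]
eef_rot: [179.9, -0.0, -96.6]
contact_force: [-0.1, -0.6, -0.2]
gripper_width: 0.0754
gripper_force: 0.0
time_s: 89.25
tcp_pos: [0.5755, 0.0385, 0.2408]
eef_rot: [-179.9, 0.0, -96.7]
contact_force: [0.2, -0.4, -1.0]
gripper_width: 0.0753
gripper_force: 0.0
time_s: 90.05
tcp_pos: [0.5795, 0.0729, 0.2402]
eef_rot: [-180.0, 0.0, -96.7]
contact_force: [-1.2, 0.2, -0.7]
gripper_width: 0.075
gripper_force: 0.0
lid [568.7 -22.9] 29.1 mean [568.6 -23.4] z 136.2 n 8537
[0.57951059 0.07308449 0.2402303 ]
```

View pics/fin.png

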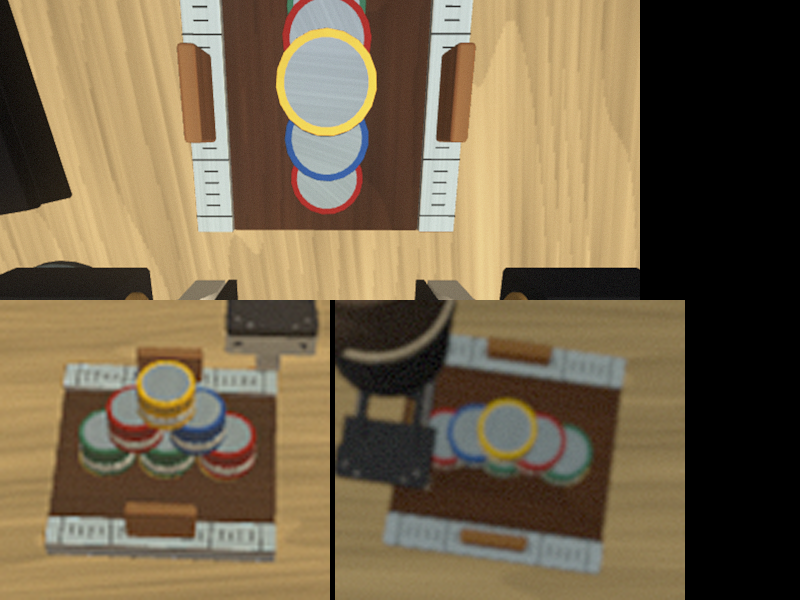

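The last picture shows the yellow tin on top at about (326,82) in the wrist view. Both straightedges are flush, with their ends even with the stand's at row 230. All six tins are in place and the gripper is well clear.

```bash
python3 -c "
from h import *
print(r.close_job())"
```

```text
the job is handed in; nothing more can be done
None
```

I laid both straightedges flush against the stand first, then built all six tins into a 3-2-1 pyramid and handed the job in at about 90 s; the final pictures show everything in place and the gripper clear.

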